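Clamp a chromatography column in its V-cradle with a T-slot strap clamp

ROBOT

A 7-joint arm with a two-finger parallel gripper is mounted at the origin on the work surface. World frame = base frame: x ahead of the robot, y to its left, z up, the work surface at z = 0. Lengths are in m, angles in degrees, forces in N, time in s.
With the tool pointing down it reaches from about 0.425 to 0.875 m from the base axis. Payload 4.7 kg.
Tool frame: the origin (TCP) lies on the front face of the gripper's body, between the roots of the fingers; the fingertips stand 70 mm ahead of it and the grasp point (between the pads) lies 51 mm ahead of it; z points along the fingers, y is the direction in which the jaws open and shut (so a half turn about z gives the same grasp; the last joint's range is limited). The gripper opens to 87 mm and grips with 3 to 60 N. Pads are 19 mm wide; open, the fingers measure 117 mm over their backs; the gripper's body (75 mm by 190 mm) begins 51 mm behind the grasp point.
Start: joints at [68.761, 18.392, -4.016, 83.108, 1.295, 78.541, -3.26], TCP at [0.244, -0.602, 0.292] pointing down, gripper open.
Joint ranges: [-163.93, 163.93], [-17.29, 119.83], [-79.2, 71.16], [3.27, 140.29], [-89.18, 269.18], [5.43, 117.66], [-154.24, 154.24]. Speed limits (degrees/s): [147.25, 147.25, 180, 180, 180, 180, 180].

INTERFACE

Orientations are given as [roll, pitch, yaw] about the fixed x, y, z axes, in that order (R = Rz(yaw) Ry(pitch) Rx(roll)).
In Python, from cell import env gives the robot as it stands.
- The arm moves only by the tool drive_tool, never from a script. Its argument "commands" is a list of rows, each a list of 7 numbers: the shift along the tool's x, y, z in cm, then the turn, a rotation vector about the tool's x, y, z in degrees, then the opening, from 0 (shut) to 1 (fully open). In form: [[tx, ty, tz, rx, ry, rz, hand], ...]. A call has 1 to 20 rows; each row shifts and turns the commanded pose from where the row before left it, along the tool's axes as they then stand; what a row does not reach is not made up. A row lasts 1/12 s, in which the tool goes at most 41.7 mm and 7.16 degrees, less where a joint would pass 70% of its speed; a pose out of reach is approached as far as the arm can. A call is refused whole if a number of a shift passes 4.17 or a number of a turn 7.16, either way. A call with a gripper value outside its range is refused whole. The fingers move at their own pace and stop on an object; "force" is the grip in N (left out, the last holds). Time passes only in rows, so rows that do not move let the fingers close. It gives the time, the measured TCP pose, the force and the opening at its end, in the units of the state.
- env.get_obs(): the state, without advancing time (a new reading comes with each control period).
- env.read_camera(name): name is "scene" or "top"; returns a dict with "img" (420x560x3 uint8, blue, green, red), "mtx" (3x3 intrinsics, pixels), "pose" (4x4, takes a point from camera to world coordinates). Camera axes: x right, y down, z forward; pixel columns grow to the right and rows downward; lengths in m; the calibration is good to about 2 mm. A picture is of the moment at which its call begins. There is no depth.
- env.sign_off(): hands the job in, once; it reports no verdict.
The state is a dict: "time_s": time; "qpos": joint angles; "joint_velocities": joint speeds; "effort": joint torques, N m; "tool_pos": TCP position; "tool_rot": TCP orientation; "force": force on the tool from outside, world axes, zero at the start; "wrist_torque": the same for the moment, N m; "grip_width": finger opening in m.
Only numpy, scipy, OpenCV 4.12 (cv2) and the standard library are available. Lean on these libraries where they do the work, as an engineer would, in place of code of your own. Each camera call takes 0.05 s, during which the arm holds its last target.

TASK

Lay the steel column in the black V-cradle on the slotted plate, then clamp it down so that its end nuts can be undone: lower the strap clamp from the rack so that its T-bolt head drops into the open slot beside the cradle, and turn the clamp square across the slot so that its nose comes to rest on the middle of the column. Then tighten the wing nut by hand until the column is held firmly, not so hard as to crush its tube, let go, and leave the spare bar, the small jar and the beaker standing where they are.

Things in the scene. Friction and masses are not known exactly. Their poses are not given: they have to be found in the camera images.
- slot_plate: Bare aluminium T-slotted plate on the bench, 260 x 280 x 30 mm, top face 30 mm over the bench. Origin: centre of its underside; x points away from the robot (turned by up to 0.2 rad), z up. Slots run along its y. Only the slot nearest the robot is open; the others are closed flush by grey cover strips. The black plastic V-cradle is fixed on it.
- slot (a point): Middle of the open slot's mouth, at the level of the plate's top face; axes as the plate's (slot along y). Mouth 16 mm wide; below its 8 mm thick lips the slot widens to 34 mm and is 20.5 mm deep in all. It runs the plate's whole length.
- v_axis (a point): Where the middle of the seated column's centre line lies, 26.2 mm above the plate's top, 55 mm beyond the open slot; axes as the plate's, column axis along y. Two 90 degree V saddles, each 20 mm long, are centred 38 mm either side of it along y (56 mm free between); V mouth 48 mm wide, saddles 68 mm wide, tops 29 mm above the plate; between them a 5 mm base.
- column: Loose stainless-steel chromatography column lying on the bench, 0.5 to 0.75 kg: smooth round body 30 mm diameter, 120 mm long, with a hexagonal end nut 40 mm across flats and 26 mm long at each end and a white plug 8 mm long. Origin: middle of its centre line, 20 mm above the bench as it lies; its x runs along the column.
- clamp: Loose dark steel strap clamp, 0.5 kg, the one in the rack with a bolt and wing nut. Origin: on the bolt axis at the level of the heel's foot; x to the nose, z up. Bar 118 mm long (x -55 to 63), 24 mm wide, 52 to 62 mm above the foot. The bolt is keyed to the bar: the T-head turns with it. Carry it by the bar or heel: lifting the nut only draws the bolt up through the bar. Balances near the bolt.
- heel (a point): Point in the bar over the clamp's heel leg, 55 mm above its foot, 46 mm behind the bolt axis; axes as the clamp's. The leg, 24 mm wide across the bar and 18 mm along it, is free on both sides: a good place to hold the clamp. In the rack its foot stands on a rail 24 mm high.
- nose (a point): Lowest line of the rounded pad under the clamp's nose, 55 mm from the bolt axis, 43.6 mm above the foot level; axes as the clamp's. With the heel standing level on the plate it clears the seated column by 2.4 mm; tightening tips it down on to the column.
- t_head (a point): Centre of the upper face of the T-bolt's head, on the bolt axis. Head 26 mm long (along the clamp's x), 13 mm wide, 7 mm thick, bottom edges bevelled; shank 12 mm. Nut, washer and bolt hang on the bar by their own weight (0.19 kg), this face then 9.4 to 10.5 mm below the foot level; pushed from below they slide up freely through the bar. Locked, it lies under the slot's lips.
- wings (a point): Point on the bolt axis between the wing nut's two ears, 26 mm above the bar's top when the nut rests on the bar, 8 mm below the tips of the ears; x runs along the ears, z up. Ears 10 mm thick, 54 mm across both, reaching 20 mm below this point; the hub (21 mm across, 8 mm high with its washer) sits on the bar. If the T-head is propped up on the plate, it stands about 17 mm higher over the bar.
- wing_nut (a joint): Angle of the wing nut on the bolt, rad; grows clockwise seen from above, which tightens. Starts between 0.2 and 0.9. Quick thread: 10 mm of bolt travel a turn. With the clamp set on the column it runs free to about 3 rad (about 0.06 N m) and is firm at about 3.8 to 4.2 rad (0.1 N m or a little more); well past 5 rad it would crush the tube. The nut sinks about 1 mm as the bar closes on the column. Left firm, it stays.
- spare_bar: Bare clamp bar without bolt or nut in the rack's other place, about 86 mm from the clamp, same bar as the clamp's; to be left alone. Origin: on the bolt-hole axis at foot level.
- jar: Small glass jar 34 mm across, 42 mm high, standing on the plate's far left corner; to be left alone. Origin: centre of its underside.
- beaker: Small beaker 54 mm across, 65 mm high, on the bench near the robot; to be left alone. Origin: centre of its underside.
Things that resemble listed ones, but are neither listed nor needed, are in the scene too. Of the things shaped like the column, the stainless one is meant.

How it is judged:
By the outcome, as a careful person would: the job done as asked, in the order asked, and still so for the second after the job is handed in, with the robot touching nothing.
It also fails if it takes over 72 s, if anything falls off the work surface, if the arm or the gripper's body presses on something with over 40 N, if the wrist force passes 120 N, or if a joint passes its speed limit or range.

## Working session

There is one attempt and no reset: what is moved stays moved. The work goes in short steps, Python scripts to look and compute and a tool call to move; the robot and the scene stay as the last step left them, time stands still between calls to the robot, and variables do not carry over. Pictures are saved under pics/ and viewed, and the job is handed in when it is done.

Besides the shell and the picture viewer there is one more tool, called after ">>>" as name(argument=value, ...) on one line, values as JSON. drive_tool: Moves the arm, as the interface text tells. Its arguments: {"type":"object","properties":{"commands":{"type":"array"},"force":{"type":"number"}},"required":["commands"]}

```bash
ls; mkdir -p pics; python3 - <<'E'
from cell import env
import cv2
o=env.get_obs(); print(o)
for n in("scene","top"):
    c=env.read_camera(n); cv2.imwrite(f"pics/{n}0.png",c["img"]); print(n,c["mtx"],c["pose"])
E
```

```text
pics
{'time_s': 0.0, 'qpos': array([68.7617889 , 18.43964936, -4.0147161 , 83.17419857,  1.29685688,
       78.54068552, -3.26023625]), 'joint_velocities': array([ 0.00102332,  0.05066194,  0.04717421, -0.08393841,  0.07631533,
       -0.03354998,  0.02562228]), 'effort': array([ 2.22438493e-04, -4.91286206e+01, -4.03768821e-01, -3.12528920e+01,
       -6.38740626e-02,  4.37890913e-02,  1.86187690e-04]), 'tool_pos': array([ 0.24376572, -0.60211235,  0.29116076]), 'tool_rot': array([-1.79890809e+02,  7.78691629e-03,  2.20473132e+01]), 'force': array([-0.14830905, -0.58396222, -0.49691221]), 'wrist_torque': array([-0.02160629, -0.00094369, -0.05914695]), 'grip_width': 0.08710885604989556}
scene [[467.20638818   0.         274.71614453]
 [  0.         467.20638818 207.21457593]
 [  0.           0.           1.        ]] [[-0.55120564  0.50386934 -0.66504739  1.29860363]
 [ 0.83436752  0.33457033 -0.43805654  0.60640929]
 [ 0.00178187 -0.79635318 -0.60482926  0.83659229]
 [ 0.          0.          0.          1.        ]]
top [[440.35060166   0.         279.86388589]
 [  0.         440.35060166 213.59115516]
 [  0.           0.           1.        ]] [[ 0.00149674 -0.99406913  0.10873972  0.34209618]
 [-0.99998638 -0.00203164 -0.00480849  0.04091918]
 [ 0.00500089 -0.10873104 -0.99405863  1.3162899 ]
 [ 0.          0.          0.          1.        ]]
```

View pics/scene0.png

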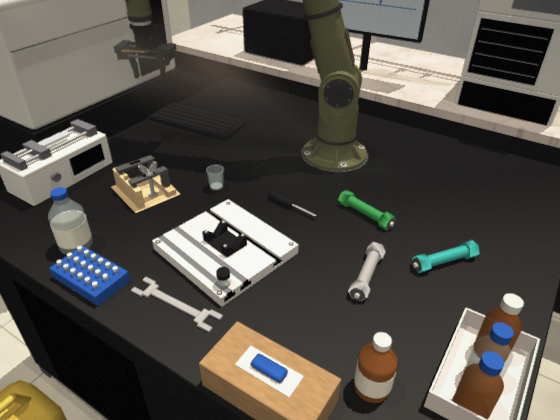

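View pics/top0.png

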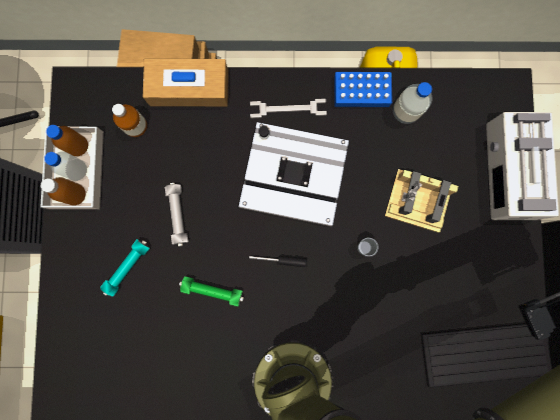

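The column candidates in the top view are grey (177,213), green (212,290) and teal (125,267). I choose the grey stainless one. For the clamp, the rack holds two bars at about (413,193) and (440,200). I'll crop in close on both.

```bash
python3 - <<'E'
import cv2,numpy as np
s=cv2.imread("pics/scene0.png");t=cv2.imread("pics/top0.png")
f=lambda im,x,y,w,h,k:cv2.resize(im[y:y+h,x:x+w],None,fx=k,fy=k,interpolation=cv2.INTER_CUBIC)
cv2.imwrite("pics/c1.png",np.hstack([f(t,380,160,90,75,4),f(s,105,145,90,75,4)]))
cv2.imwrite("pics/c2.png",np.hstack([f(t,235,115,120,115,3),f(s,145,190,160,115,2.5)[:345] if 0 else cv2.resize(f(s,145,190,160,115,3),(480,345))]))
cv2.imwrite("pics/c3.png",np.hstack([f(t,150,175,60,75,5),f(s,340,235,60,75,5)]))
E
```

```text
(no output)
```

View pics/c1.png

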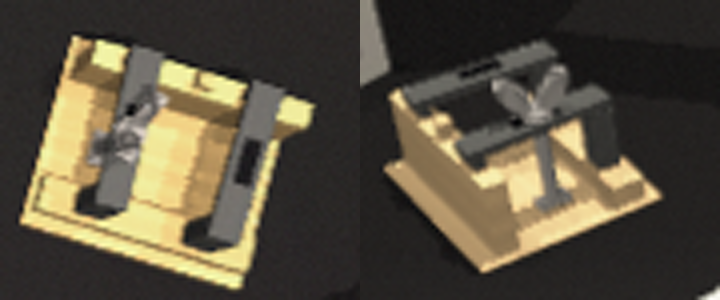

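View pics/c2.png

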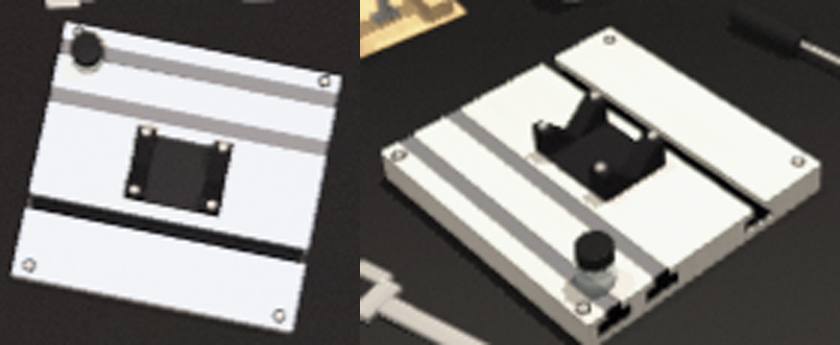

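View pics/c3.png

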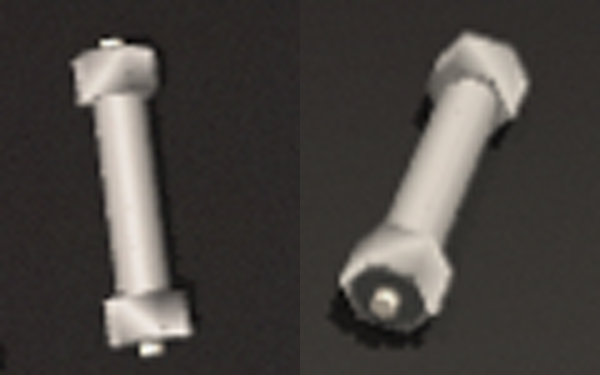

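```bash
cat > h.py <<'E'
import numpy as np,cv2
from cell import env
def ray(c,u,z):
    u=np.atleast_2d(np.array(u,float)); M=c["mtx"];P=c["pose"]
    d=np.c_[u,np.ones(len(u))]@np.linalg.inv(M).T@P[:3,:3].T; o=P[:3,3]
    return o+d*((z-o[2])/d[:,2])[:,None]
def proj(c,p):
    P=np.linalg.inv(c["pose"]);q=np.atleast_2d(p)@P[:3,:3].T+P[:3,3];q=q@c["mtx"].T;return q[:,:2]/q[:,2:]
def pr(**k):
    for a,b in k.items(): print(a,np.round(b,4).tolist())
E
python3 - <<'E'
from h import *
for n in("top","scene"):
    c=env.read_camera(n); im=c["img"]; hsv=cv2.cvtColor(im,cv2.COLOR_BGR2HSV)
    m=((hsv[...,2]>120)&(hsv[...,1]<60)).astype(np.uint8)*255
    m=cv2.morphologyEx(m,cv2.MORPH_CLOSE,np.ones((9,9)))
    cs,_=cv2.findContours(m,0,cv2.CHAIN_APPROX_NONE)
    for k in cs:
        a=cv2.contourArea(k)
        if a<300 or a>14000: continue
        r=cv2.minAreaRect(k); x,y=r[0]
        if n=="top" and 240<x<350 and 110<y<230:
            ap=cv2.approxPolyDP(cv2.convexHull(k),6,True)[:,0]; print(n,"plate",a,ap.tolist()); w=ray(c,ap,0.03);pr(w=w,mean=w.mean(0))
            b=cv2.boxPoints(r);w=ray(c,b,.03);pr(box=w,mean=w.mean(0),l=[np.linalg.norm(w[0]-w[1]),np.linalg.norm(w[1]-w[2])])
    m2=((hsv[...,2]>75)&(hsv[...,1]<70)).astype(np.uint8)*255
    cs,_=cv2.findContours(m2,0,cv2.CHAIN_APPROX_NONE)
    for k in cs:
        a=cv2.contourArea(k);r=cv2.minAreaRect(k); x,y=r[0]
        if a>150 and ((n=="top" and 155<x<200 and 180<y<250) or (n=="scene" and 340<x<390 and 240<y<300)):
            print(n,"col",a,r); b=cv2.boxPoints(r)
            w=ray(c,b,.02);pr(box=w,mean=w.mean(0),l=[np.linalg.norm(w[0]-w[1]),np.linalg.norm(w[1]-w[2])])
E
```

```text
top plate 8768.5 [[325, 99], [348, 140], [332, 224], [239, 206], [250, 102]]
w [[0.8319, -0.1014, 0.03], [0.705, -0.1691, 0.03], [0.4524, -0.1182, 0.03], [0.505, 0.155, 0.03], [0.8218, 0.1254, 0.03]]
mean [0.6632, -0.0217, 0.03]
box [[0.4786, 0.1589, 0.03], [0.8566, 0.122, 0.03], [0.8227, -0.1845, 0.03], [0.4463, -0.1383, 0.03]]
mean [0.6511, -0.0105, 0.03]
l [0.3799, 0.3084]
top col 697.5 ((175.99205017089844, 213.93739318847656), (64.37165069580078, 17.242727279663086), 82.7468032836914)
box [[0.5746, 0.3819, 0.02], [0.5813, 0.3312, 0.02], [0.3913, 0.3024, 0.02], [0.3848, 0.3524, 0.02]]
mean [0.483, 0.342, 0.02]
l [0.0512, 0.1922]
scene col 759.5 ((366.9655456542969, 270.0862121582031), (21.169269561767578, 59.979591369628906), 21.801406860351562)
box [[0.5872, 0.3366, 0.02], [0.3772, 0.2975, 0.02], [0.3776, 0.3532, 0.02], [0.5839, 0.3848, 0.02]]
mean [0.4815, 0.343, 0.02]
l [0.2136, 0.0557]
```

```bash
python3 - <<'E'
from h import *
c=env.read_camera("top"); im=c["img"]; hsv=cv2.cvtColor(im,cv2.COLOR_BGR2HSV)
m=((hsv[...,2]>110)&(hsv[...,1]<60)).astype(np.uint8)*255
m[:119]=0; m[:,:235]=0;m[:,355:]=0;m[232:]=0
m=cv2.morphologyEx(m,cv2.MORPH_OPEN,np.ones((2,2)))
pts=cv2.findNonZero(m); 
hl=cv2.convexHull(pts); 
# edges fit: approx quad, then line fits on hull contour points
k=max(cv2.findContours(cv2.morphologyEx(m,cv2.MORPH_CLOSE,np.ones((9,9))),0,1)[0],key=cv2.contourArea)
ap=cv2.approxPolyDP(cv2.convexHull(k),5,True)[:,0]; print(ap.tolist())
w=ray(c,cv2.boxPoints(cv2.minAreaRect(k)),.03);pr(box=w,mean=w.mean(0))
# subpixel edge lines
kw=ray(c,k[:,0],.03)[:,:2]
R=cv2.minAreaRect((kw*1000).astype(np.float32)); print(R)
# slot: dark pixels inside plate
g=cv2.cvtColor(im,cv2.COLOR_BGR2GRAY)
ins=cv2.erode(cv2.fillPoly(np.zeros_like(m),[cv2.convexHull(k)],255),np.ones((7,7)))
d=((g<80)&(ins>0)).astype(np.uint8)
n,l,st,ce=cv2.connectedComponentsWithStats(d)
for i in range(1,n):
    if st[i,4]>60:
        p=np.argwhere(l==i)[:,::-1]; ww=ray(c,p,.03)[:,:2]; mu=ww.mean(0); ev,V=np.linalg.eigh(np.cov((ww-mu).T)); print(st[i],ce[i],mu,V[:,1],np.degrees(np.arctan2(-V[0,1],V[1,1])),np.sqrt(ev*12))
for n in("top","scene"):
    c=env.read_camera(n);print(n)
    im=c["img"];hs=cv2.cvtColor(im,cv2.COLOR_BGR2HSV)
    b=((hs[...,2]>75)&(hs[...,1]<70)).astype(np.uint8)
    nn,l,st,ce=cv2.connectedComponentsWithStats(b)
    q=(177,213) if n=="top" else (367,270)
    i=l[q[1],q[0]]; p=np.argwhere(l==i)[:,::-1]; ww=ray(c,p,.025)[:,:2];mu=ww.mean(0);ev,V=np.linalg.eigh(np.cov((ww-mu).T));print(mu,np.degrees(np.arctan(V[1,1]/V[0,1])),np.ptp(ww@V[:,1]))
E
```

```text
[[258, 123], [349, 141], [332, 226], [240, 207]]
box [[0.4991, 0.1549, 0.03], [0.7583, 0.1065, 0.03], [0.7012, -0.1755, 0.03], [0.4442, -0.1212, 0.03]]
mean [0.6007, -0.0088, 0.03]
((600.6968994140625, -9.261688232421875), (282.8665466308594, 263.0346374511719), 78.55329895019531)
[259 127  10  10  82] [263.40243902 131.6097561 ] [0.73003766 0.08443625] [-0.85477978 -0.51899087] 121.26458518027233 [0.02611951 0.02830078]
[277 158  35  29 682] [293.90615836 172.38856305] [ 0.60599561 -0.00681284] [0.19948769 0.97990033] -11.507001998296982 [0.06649337 0.09332442]
[248 181  88  21 370] [291.51621622 191.15135135] [5.49603151e-01 4.33530719e-04] [0.19879713 0.98004066] -11.466627432604758 [0.01234036 0.26492926]
top
[0.48184292 0.34186061] 9.02108205431136 0.1913117518461872
scene
[0.48287459 0.3449906 ] 9.127261017544006 0.2091258567860927
```

```bash
python3 - <<'E'
from h import *
from scipy.ndimage import map_coordinates as mc
C={n:env.read_camera(n) for n in("top","scene")}
th=np.radians(-11.4);ex=np.array([np.cos(th),np.sin(th)]);ey=np.array([-ex[1],ex[0]]);c0=np.array([.6007,-.009])
for n,c in C.items():
    g=cv2.cvtColor(c["img"],cv2.COLOR_BGR2GRAY).astype(float)
    xs=np.arange(-.150,.150,.001)
    for lo,hi in((-.12,-.06),(-.05,.05),(.06,.12)):
        P=[]
        for y in np.arange(lo,hi,.003):
            w=c0+xs[:,None]*ex+y*ey;u=proj(c,np.c_[w,np.full(len(w),.03)]);P.append(mc(g,[u[:,1],u[:,0]],order=1))
        p=np.median(P,0)
        # half level crossing
        s=np.sign(p-130);i=np.where(s[1:]*s[:-1]<0)[0]
        print(n,lo,hi,[(round(float(1000*(xs[k]+.001*(130-p[k])/(p[k+1]-p[k]))),1),"up" if p[k+1]>p[k] else "dn") for k in i])
    P=[]
    ys=np.arange(-.16,.16,.001)
    for x in np.r_[-.12:-.07:.003]:
        w=c0+x*ex+ys[:,None]*ey;u=proj(c,np.c_[w,np.full(len(w),.03)]);P.append(mc(g,[u[:,1],u[:,0]],order=1))
    p=np.median(P,0);s=np.sign(p-130);k=np.where(s[1:]*s[:-1]<0)[0];print(n,"y",ys[k]*1000)
    # clamp crop big
t=C["top"]["img"];s=C["scene"]["img"]
for nm,im,x,y in(("t",t,385,165),("s",s,107,148)):
    cr=cv2.resize(im[y:y+70,x:x+80],None,fx=9,fy=8,interpolation=cv2.INTER_CUBIC)
    cr=cv2.resize(im[y:y+70,x:x+80],None,fx=8,fy=8,interpolation=cv2.INTER_CUBIC)
    for i in range(0,80,10): cv2.putText(cr,str(x+i),(i*8,10),0,.35,(0,255,0),1);cv2.line(cr,(i*8,0),(i*8,560),(0,90,0),1)
    for i in range(0,70,10): cv2.putText(cr,str(y+i),(0,i*8+10),0,.35,(0,255,0),1);cv2.line(cr,(0,i*8),(640,i*8),(0,90,0),1)
    cv2.imwrite(f"pics/cl_{nm}.png",cr)
E
```

```text
top -0.12 -0.06 [(-128.2, 'up'), (-59.0, 'dn'), (-44.6, 'up'), (134.2, 'dn')]
top -0.05 0.05 [(-128.2, 'up'), (-58.8, 'dn'), (-44.4, 'up'), (-29.8, 'dn'), (38.2, 'up'), (134.2, 'dn')]
top 0.06 0.12 [(-128.2, 'up'), (-58.9, 'dn'), (-44.4, 'up'), (134.3, 'dn')]
top y [-138.  144.]
scene -0.12 -0.06 [(-124.4, 'up'), (-52.2, 'dn'), (-41.3, 'up'), (148.8, 'dn')]
scene -0.05 0.05 [(-124.2, 'up'), (-52.0, 'dn'), (-40.0, 'up'), (-35.9, 'dn'), (40.5, 'up')]
scene 0.06 0.12 [(-124.0, 'up'), (-52.0, 'dn'), (-40.8, 'up'), (69.0, 'dn'), (96.8, 'up')]
scene y [-135.]
```

View pics/cl_t.png

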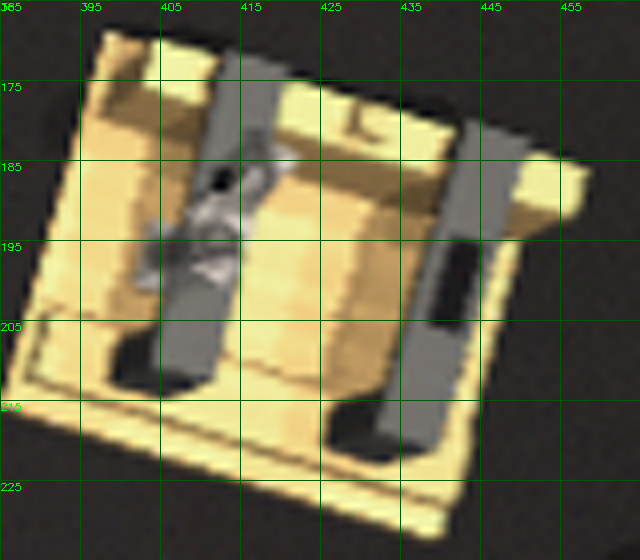

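View pics/cl_s.png

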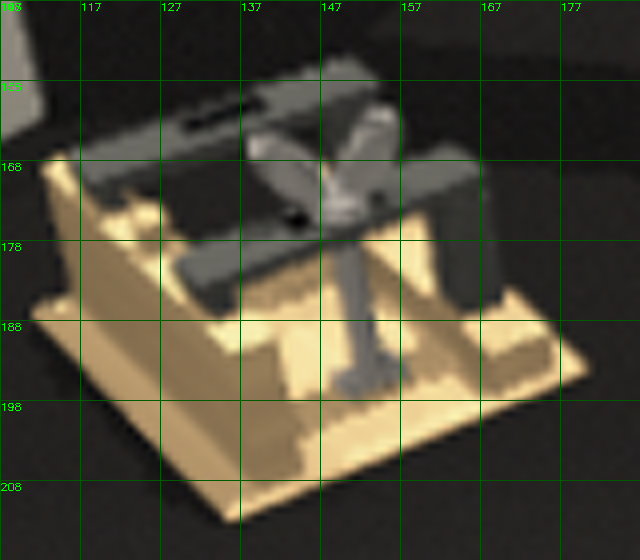

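```bash
python3 - <<'E'
from h import *
c=env.read_camera("top");im=c["img"];hs=cv2.cvtColor(im,cv2.COLOR_BGR2HSV)
print(hs[180,416],hs[207,409],hs[178,448-3],hs[190,412],hs[213,404])
w=ray(c,[[417,172.4],[408.1,211.6]],.086);pr(w=w,L=np.linalg.norm(w[0]-w[1]),yaw=np.degrees(np.arctan2(*(w[0]-w[1])[1::-1])))
m=((hs[...,1]<60)&(hs[...,2]>75)&(hs[...,2]<135)).astype(np.uint8)
n,l,st,ce=cv2.connectedComponentsWithStats(m[165:225,390:465],connectivity=4)
for i in range(1,n):
    if st[i,4]>100:
        p=np.argwhere(l==i)[:,::-1]+[390,165]
        q=ray(c,p,.086)[:,:2]*1000;R=cv2.minAreaRect(q.astype(np.float32));print(st[i],R)
# midline by rows for clamp rows 174-184 and 203-209
M=[]
for r in list(range(175,183))+list(range(203,210)):
    xs=[x for x in range(398,424) if m[r,x]]
    print(r,xs[0],xs[-1],len(xs));M.append(((xs[0]+xs[-1])/2,r))
q=ray(c,M,.086)[:,:2];f=np.polyfit(q[:,0],q[:,1],1);print(f,np.degrees(np.arctan(f[0])),(q[:,1]-np.polyval(f,q[:,0]))*1000)
s=env.read_camera("scene")
for p in([.6,.0],):pass
hp=ray(c,[[408.1,211.6]],.086)
print(proj(s,np.r_[ray(c,[[417,172.4],[408.1,211.6]],.086)]))
E
```

```text
[ 21  15 116] [ 19  17 118] [15 13 40] [ 15  23 135] [30  6 45]
w [[0.5953, -0.3549, 0.086], [0.4831, -0.3262, 0.086]]
L 0.1159
yaw -14.3591
[ 19   7  12  19 136] ((569.2635498046875, -348.3894958496094), (27.108610153198242, 55.98539733886719), 77.14997100830078)
[ 42  15  19  41 281] ((516.1019897460938, -420.14141845703125), (22.963777542114258, 115.91712951660156), 71.5677261352539)
[ 13  29  11  18 113] ((509.1421813964844, -327.3521423339844), (49.129981994628906, 27.534067153930664), 3.073303699493408)
175 412 419 8
176 412 419 8
177 412 419 8
178 411 419 9
179 411 418 8
180 411 418 8
181 411 418 8
182 410 418 9
203 405 413 9
204 405 412 8
205 405 412 8
206 405 412 8
207 404 412 9
208 404 412 9
209 404 411 8
[-0.2677653  -0.19357447] -14.990168849162808 [ 0.5873509  -0.0930259  -0.77306106 -0.03141323  0.70985382  0.0301369
 -0.64923907  0.09162458  0.02731477  0.76389486  0.08844745 -0.58666328
  0.14951849 -0.52526723  0.210528  ]
[[130.05606892 179.98973225]
 [165.00312465 165.57764378]]
```

Measured so far:
- **Column:** the grey one, centre (0.482, 0.342), yaw 9°. Its measured length of about 190 mm matches 188 mm, and both cameras agree.
- **Plate:** yaw −11.4°.
- **Slot:** about (0.551, 0.004).
- **Clamp:** yaw −15°, heel about (0.491, −0.325). Its wing nut and bolt are visible in the crop; the other bar has only a hole.

I'll move to the column first.

>>> drive_tool(commands=[[0,0,0,0,0,6.5,1],[0,0,0,0,0,6.5,1],[2.2,-3.04,0,0,0,0,1],[2.2,-3.04,0,0,0,0,1],[2.2,-3.04,0,0,0,0,1],[2.2,-3.04,0,0,0,0,1],[2.2,-3.04,0,0,0,0,1],[2.2,-3.04,0,0,0,0,1],[2.2,-3.04,0,0,0,0,1],[2.2,-3.04,0,0,0,0,1],[2.2,-3.04,0,0,0,0,1],[2.2,-3.04,0,0,0,0,1],[2.2,-3.04,0,0,0,0,1],[2.2,-3.04,0,0,0,0,1],[2.2,-3.04,0,0,0,0,1],[2.2,-3.04,0,0,0,0,1],[2.2,-3.04,0,0,0,0,1],[2.2,-3.04,0,0,0,0,1],[2.2,-3.04,0,0,0,0,1],[2.2,-3.04,0,0,0,0,1]], force=30)

```text
time_s: 2.22
tool_pos: [0.5495, 0.0018, 0.2927]
tool_rot: [180.0, -0.1, 9.0]
force: [-0.2, -0.0, -0.1]
grip_width: 0.0872
```

```bash
cat >> h.py <<'E'
from scipy.spatial.transform import Rotation as Ro
def to(x,y,z,yaw):
    """tool-axis shift (cm) and turn (deg) from measured TCP to target, tool down"""
    o=env.get_obs();R=Ro.from_euler('xyz',o["tool_rot"],degrees=True);T=Ro.from_euler('xyz',[180,0,yaw],degrees=True)
    d=R.inv().apply(np.array([x,y,z])-o["tool_pos"])*100
    rv=(R.inv()*T).as_rotvec(degrees=True)
    dd=T.inv().apply(np.array([x,y,z])-o["tool_pos"])*100
    print("t",round(o["time_s"],2),"pos",o["tool_pos"].round(4),"rot",o["tool_rot"].round(2),"q",o["qpos"].round(0),"F",o["force"].round(1),"M",o["wrist_torque"].round(2),"g",round(o["grip_width"],4))
    print("shift",d.round(2),"turn",rv.round(2),"shift after turn",dd.round(2))
E
python3 -c "
from h import *
to(.482,.342,.18,9)"
```

```text
t 2.22 pos [0.5495 0.0018 0.2927] rot [ 1.7996e+02 -5.0000e-02  9.0200e+00] q [ 29.   8. -35.  97.   5.  76. -88.] F [-0.2 -0.  -0.1] M [-0.04 -0.02 -0.01] g 0.0872
shift [ -1.34 -34.67  11.24] turn [ 0.04 -0.05  0.02] shift after turn [ -1.35 -34.66  11.27]
```

>>> drive_tool(commands=[[-0.11,-2.89,0.94,0,0,0,1],[-0.11,-2.89,0.94,0,0,0,1],[-0.11,-2.89,0.94,0,0,0,1],[-0.11,-2.89,0.94,0,0,0,1],[-0.11,-2.89,0.94,0,0,0,1],[-0.11,-2.89,0.94,0,0,0,1],[-0.11,-2.89,0.94,0,0,0,1],[-0.11,-2.89,0.94,0,0,0,1],[-0.11,-2.89,0.94,0,0,0,1],[-0.11,-2.89,0.94,0,0,0,1],[-0.11,-2.89,0.94,0,0,0,1],[-0.11,-2.89,0.94,0,0,0,1],[0,0,0,0,0,0,1],[0,0,0,0,0,0,1]])

```text
time_s: 3.38
tool_pos: [0.4799, 0.3425, 0.1789]
tool_rot: [-180.0, 0.1, 9.3]
force: [0.4, -0.0, 1.0]
grip_width: 0.0872
```

```bash
python3 -c "
from h import *
to(.482,.342,.076,9)
c=env.read_camera('top');s=env.read_camera('scene')
cv2.imwrite('pics/a1.png',cv2.resize(np.hstack([c['img'][140:280,90:260],s['img'][150:330,280:450][:140]]),None,fx=2.3,fy=2.3))"
```

```text
t 3.38 pos [0.4799 0.3425 0.1789] rot [-1.7997e+02  9.0000e-02  9.2900e+00] q [  -1.   22.  -44.   99.   16.   67. -131.] F [ 0.4 -0.   1. ] M [-0.06 -0.01 -0.04] g 0.0872
shift [ 0.21  0.08 10.29] turn [-0.03  0.09  0.29] shift after turn [ 0.2   0.08 10.29]
```

View pics/a1.png

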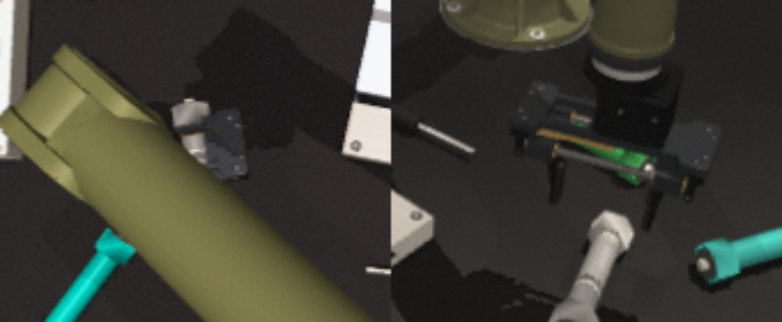

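The fingers straddle the column's middle: scene crop, fingers at about (560,180) and (650,205), column between them. I'll descend and grip.

>>> drive_tool(commands=[[0.1,0.04,2.0,0,0,0,1],[0.1,0.04,2.0,0,0,0,1],[0,0,2.0,0,0,0,1],[0,0,2.0,0,0,0,1],[0,0,1.3,0,0,0,1],[0,0,1.0,0,0,0,1],[0,0,0,0,0,0,1],[0,0,0,0,0,0,0],[0,0,0,0,0,0,0],[0,0,0,0,0,0,0],[0,0,0,0,0,0,0],[0,0,0,0,0,0,0],[0,0,0,0,0,0,0],[0,0,0,0,0,0,0]], force=35)

```text
time_s: 4.65
tool_pos: [0.4836, 0.3402, 0.0767]
tool_rot: [180.0, -0.0, 9.0]
force: [0.7, -0.4, -0.4]
grip_width: 0.0482
```

```bash
python3 -c "
from h import *
to(.482,.342,.2,9)"
```

```text
t 4.65 pos [0.4836 0.3402 0.0767] rot [ 1.80e+02 -2.00e-02  9.05e+00] q [  -4.   29.  -41.  103.   22.   57. -135.] F [ 0.7 -0.4 -0.4] M [0.01 0.05 0.04] g 0.0482
shift [ -0.13  -0.21 -12.33] turn [ 0.   -0.02  0.05] shift after turn [ -0.13  -0.21 -12.33]
```

>>> drive_tool(commands=[[0,0,0,0,0,0,0],[0,0,0,0,0,0,0],[0,0,0,0,0,0,0],[0,0,0,0,0,0,0],[0,0,0,0,0,0,0],[0,0,0,0,0,0,0]])

```text
time_s: 5.15
tool_pos: [0.4832, 0.3418, 0.077]
tool_rot: [-179.9, -0.1, 9.1]
force: [-0.7, 4.3, 0.5]
grip_width: 0.0291
```

>>> drive_tool(commands=[[0,0,-1,0,0,0,0],[0,0,-2,0,0,0,0],[0,0,-2.5,0,0,0,0],[0,0,-2.5,0,0,0,0],[0,0,-2.5,0,0,0,0],[0,0,-2,0,0,0,0],[0,0,-1,0,0,0,0]])

```text
time_s: 5.73
tool_pos: [0.484, 0.3389, 0.213]
tool_rot: [179.9, -0.0, 9.0]
force: [-0.1, 0.5, -6.8]
grip_width: 0.0295
```

```bash
python3 -c "
from h import *
c=env.read_camera('top');s=env.read_camera('scene')
cv2.imwrite('pics/a2.png',cv2.resize(np.hstack([c['img'][140:280,90:260],s['img'][150:330,280:450][:140]]),None,fx=2.3,fy=2.3))
to(.6052,-.0069,.22,78.6)"
```

```text
t 5.83 pos [0.4841 0.3394 0.2122] rot [ 1.7994e+02 -9.0000e-02  8.9900e+00] q [  -0.   20.  -45.   96.   15.   70. -130.] F [-1.1  0.3 -7.2] M [ 0.06 -0.01  0.03] g 0.0293
shift [ 6.55 36.1  -0.73] turn [ 1.100e-01 -4.000e-02 -6.961e+01] shift after turn [-31.55  18.71  -0.78]
```

View pics/a2.png

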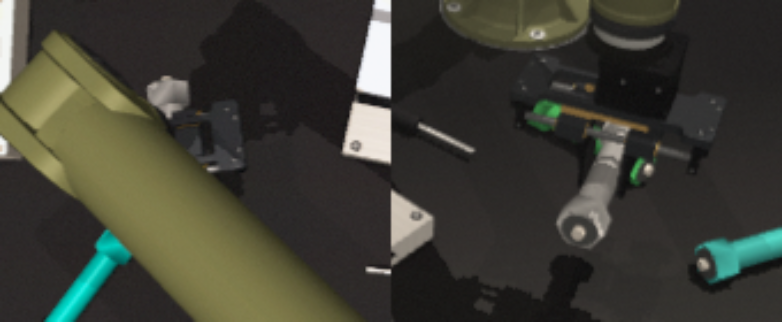

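>>> drive_tool(commands=[[0.2,1.2,0,0,0,0,0],[0.45,2.5,0,0,0,0,0],[0.6,3.3,0,0,0,0,0],[0.6,3.3,0,0,0,0,0],[0.6,3.3,0,0,0,0,0],[0.6,3.3,0,0,0,0,0],[0.6,3.3,0,0,0,0,0],[0.6,3.3,0,0,0,0,0],[0.6,3.3,0,0,0,0,0],[0.6,3.3,0,0,0,0,0],[0.6,3.3,0,0,0,0,0],[0.4,2.2,0,0,0,0,0],[0.1,0.5,0,0,0,0,0],[0,0,0,0,0,0,0]])

```text
time_s: 7.0
tool_pos: [0.6039, -0.0113, 0.2084]
tool_rot: [180.0, 0.3, 8.7]
force: [0.2, 1.2, -7.1]
grip_width: 0.029
```

>>> drive_tool(commands=[[0,0,0,0,0,-3,0],[0,0,0,0,0,-6,0],[0,0,0,0,0,-7,0],[0,0,0,0,0,-7,0],[0,0,0,0,0,-7,0],[0,0,0,0,0,-7,0],[0,0,0,0,0,-7,0],[0,0,0,0,0,-7,0],[0,0,0,0,0,-7,0],[0,0,0,0,0,-6,0],[0,0,0,0,0,-4,0],[0,0,0,0,0,-1.6,0],[0,0,0,0,0,0,0],[0,0,0,0,0,0,0]])

```text
time_s: 8.17
tool_pos: [0.6039, -0.0053, 0.2102]
tool_rot: [-179.9, 0.0, 78.7]
force: [0.6, -0.5, -7.3]
grip_width: 0.0293
```

```bash
python3 -c "
from h import *
c=env.read_camera('top');s=env.read_camera('scene')
cv2.imwrite('pics/a3.png',cv2.resize(np.hstack([c['img'][90:250,210:380],s['img'][130:290,140:310]]),None,fx=2.3,fy=2.3))
to(.6052,-.0069,.14,78.6)"
```

```text
t 8.27 pos [ 0.6044 -0.0056  0.2108] rot [-1.7992e+02  2.0000e-02  7.8660e+01] q [ 36.  22. -47.  94.  17.  71. -26.] F [-0.  -0.8 -5.9] M [-0.01 -0.05  0.01] g 0.0291
shift [-0.11  0.12  7.08] turn [-0.08  0.02  0.06] shift after turn [-0.11  0.11  7.08]
```

View pics/a3.png

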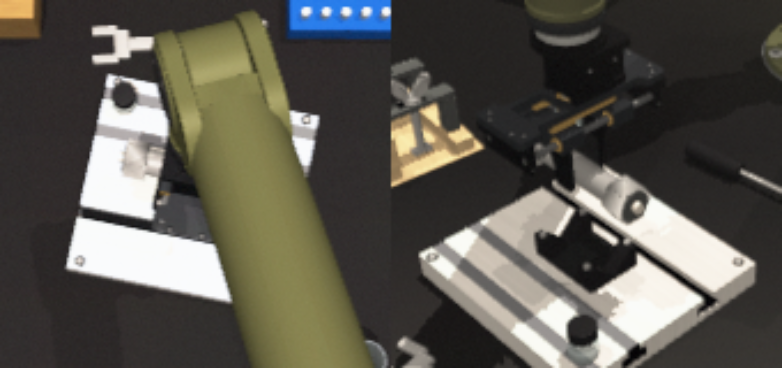

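```bash
python3 -c "
from h import *
s=env.read_camera('scene')
hs=cv2.cvtColor(s['img'],cv2.COLOR_BGR2HSV)
cr=cv2.resize(s['img'][195:240,215:265],None,fx=10,fy=10,interpolation=cv2.INTER_CUBIC);cv2.imwrite('pics/a4.png',cr)
a=np.array([.1977,.9803,0]);p=np.array([.6044,-.0056,.155])
for d in(.082,.086,.094,.1):print(d,proj(s,p+d*a))
"
```

```text
0.082 [[244.4201637  217.14795548]]
0.086 [[245.56933634 217.89891491]]
0.094 [[247.88188337 219.41011429]]
0.1 [[249.62883571 220.55170979]]
```

View pics/a4.png

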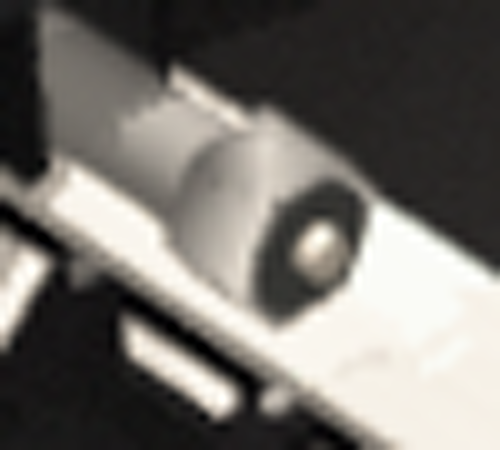

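>>> drive_tool(commands=[[-0.1,0.1,1.5,0,0,0,0],[0,0,2.0,0,0,0,0],[0,0,2.0,0,0,0,0],[0,0,1.5,0,0,0,0],[0,0,1.0,0,0,0,0],[0,0,0.7,0,0,0,0],[0,0,0,0,0,0,0],[0,0,0,0,0,0,0]])

```text
time_s: 8.98
tool_pos: [0.6061, -0.0071, 0.1248]
tool_rot: [180.0, -0.0, 78.7]
force: [0.2, -0.9, -7.2]
grip_width: 0.0289
```

```bash
python3 -c "
from h import *
c=env.read_camera('top');s=env.read_camera('scene')
cv2.imwrite('pics/a5.png',cv2.resize(s['img'][170:290,150:310],None,fx=4,fy=4,interpolation=cv2.INTER_CUBIC))
to(.6052,-.0069,.113,78.6)"
```

```text
t 9.08 pos [ 0.6066 -0.0071  0.1256] rot [ 1.7988e+02 -2.0000e-02  7.8650e+01] q [ 34.  27. -45.  99.  21.  62. -29.] F [ 1.  -0.7 -6.6] M [ 0.01 -0.09  0.  ] g 0.0293
shift [-0.01 -0.15  1.26] turn [ 0.12 -0.02  0.05] shift after turn [-0.01 -0.14  1.26]
```

View pics/a5.png

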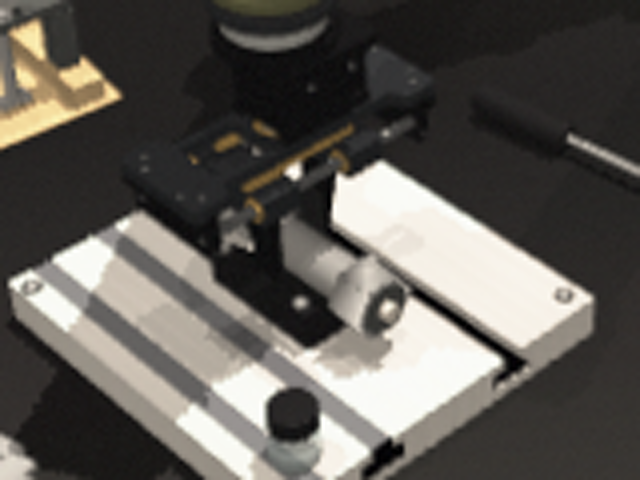

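>>> drive_tool(commands=[[0,-0.1,0.4,0,0,0,0],[0,0,0.3,0,0,0,0],[0,0,0.2,0,0,0,0],[0,0,0.2,0,0,0,0],[0,0,0.1,0,0,0,0],[0,0,0.1,0,0,0,0],[0,0,0,0,0,0,0],[0,0,0,0,0,0,0]])

```text
time_s: 9.75
tool_pos: [0.6056, -0.0072, 0.1129]
tool_rot: [179.9, 0.0, 78.6]
force: [-1.5, -1.1, 6.2]
grip_width: 0.0293
```

```bash
python3 -c "
from h import *
to(.6052,-.0069,.113,78.6)"
```

```text
t 9.75 pos [ 0.6056 -0.0072  0.1129] rot [1.7989e+02 3.0000e-02 7.8640e+01] q [ 34.  28. -44. 100.  22.  61. -29.] F [-1.5 -1.1  6.2] M [-0.25  0.42  0.02] g 0.0293
shift [ 0.02 -0.04 -0.01] turn [0.11 0.03 0.04] shift after turn [ 0.02 -0.04 -0.01]
```

>>> drive_tool(commands=[[0,0,0,0,0,0,0.8],[0,0,0,0,0,0,0.8],[0,0,0,0,0,0,0.8],[0,0,0,0,0,0,0.8],[0,0,0,0,0,0,0.8],[0,0,-1,0,0,0,0.8],[0,0,-2,0,0,0,0.8],[0,0,-3,0,0,0,0.8],[0,0,-3,0,0,0,0.8],[0,0,-3,0,0,0,0.8],[0,0,-2,0,0,0,0.8],[0,0,-1,0,0,0,0.8]])

```text
time_s: 10.75
tool_pos: [0.606, -0.0065, 0.2656]
tool_rot: [179.7, -0.0, 78.7]
force: [-0.2, 0.0, 0.4]
grip_width: 0.0698
```

```bash
python3 -c "
from h import *
to(.4907,-.325,.28,-15)"
```

```text
t 10.75 pos [ 0.606  -0.0065  0.2656] rot [ 1.7969e+02 -3.0000e-02  7.8670e+01] q [ 37.  20. -48.  91.  15.  76. -24.] F [-0.2  0.   0.4] M [-0.03 -0.11  0.03] g 0.0698
shift [-33.5   -5.04  -1.49] turn [ 0.21 -0.28 93.67] shift after turn [-2.89 33.75 -1.44]
```

>>> drive_tool(commands=[[-1.5,-0.22,-0.2,0,0,0,0.8],[-3.3,-0.5,-0.2,0,0,0,0.8],[-3.7,-0.56,-0.2,0,0,0,0.8],[-3.7,-0.56,-0.2,0,0,0,0.8],[-3.7,-0.56,-0.2,0,0,0,0.8],[-3.7,-0.56,-0.2,0,0,0,0.8],[-3.7,-0.56,-0.2,0,0,0,0.8],[-3.7,-0.56,-0.1,0,0,0,0.8],[-3.6,-0.5,0,0,0,0,0.8],[-2.0,-0.3,0,0,0,0,0.8],[-0.9,-0.16,0,0,0,0,0.8],[0,0,0,0,0,0,0.8]])

```text
time_s: 11.75
tool_pos: [0.4879, -0.3279, 0.2757]
tool_rot: [-179.9, -0.0, 78.4]
force: [0.8, 0.8, -1.0]
grip_width: 0.0696
```

>>> drive_tool(commands=[[0,0,0,0,0,4,0.8],[0,0,0,0,0,7,0.8],[0,0,0,0,0,7,0.8],[0,0,0,0,0,7,0.8],[0,0,0,0,0,7,0.8],[0,0,0,0,0,7,0.8],[0,0,0,0,0,7,0.8],[0,0,0,0,0,7,0.8],[0,0,0,0,0,7,0.8],[0,0,0,0,0,7,0.8],[0,0,0,0,0,7,0.8],[0,0,0,0,0,7,0.8],[0,0,0,0,0,7,0.8],[0,0,0,0,0,5,0.8],[0,0,0,0,0,0.7,0.8],[0,0,0,0,0,0,0.8],[0,0,0,0,0,0,0.8]])

```text
time_s: 13.17
tool_pos: [0.4902, -0.324, 0.2764]
tool_rot: [-180.0, 0.0, -14.8]
force: [-0.2, 0.0, -0.0]
grip_width: 0.0695
```

```bash
python3 -c "
from h import *
c=env.read_camera('top');s=env.read_camera('scene')
cv2.imwrite('pics/b1.png',cv2.resize(np.hstack([c['img'][110:250,220:400],s['img'][150:290,140:310]]),None,fx=2.2,fy=2.2))
cv2.imwrite('pics/b2.png',cv2.resize(s['img'][90:220,80:240],None,fx=4,fy=4))
to(.4907,-.325,.18,-15)"
```

```text
t 13.27 pos [ 0.4898 -0.3248  0.2764] rot [-179.99    0.    -14.91] q [ 55.  13. -29.  93.   7.  76. -79.] F [-0.2 -0.6  0.3] M [ 0.01  0.04 -0.01] g 0.0696
shift [ 0.09 -0.    9.64] turn [-0.01  0.    0.09] shift after turn [ 0.09 -0.01  9.64]
```

View pics/b1.png

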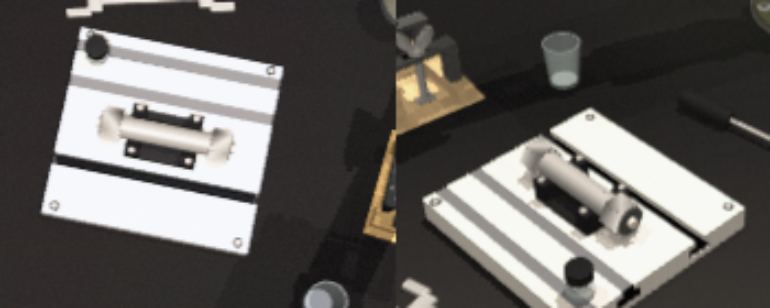

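View pics/b2.png

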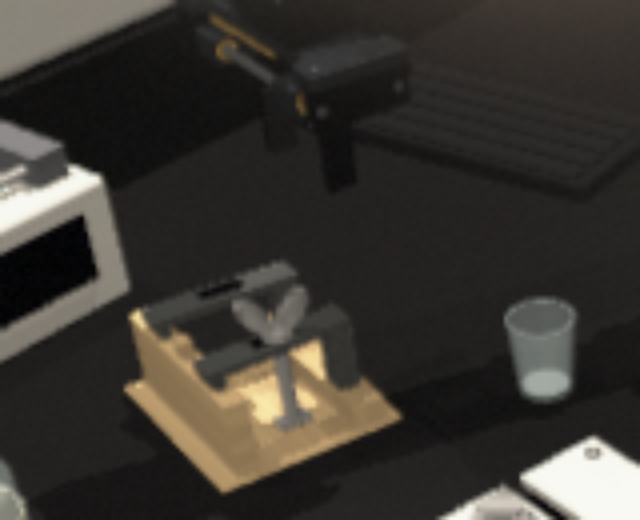

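The column is seated in the V, with its ends about equally far beyond the saddles: top crop (98,123) and (237,152). Scene crop: clamp heel at (345,355). The fingers line up above it, so I'll descend onto the heel.

>>> drive_tool(commands=[[-0.1,0,2,0,0,0,0.8],[0,0,3,0,0,0,0.8],[0,0,3,0,0,0,0.8],[0,0,2,0,0,0,0.8],[0,0,0.7,0,0,0,0.8],[0,0,0,0,0,0,0.8],[0,0,0,0,0,0,0.8]])

```text
time_s: 13.85
tool_pos: [0.489, -0.3255, 0.1702]
tool_rot: [180.0, -0.1, -15.0]
force: [-0.0, -0.5, 0.4]
grip_width: 0.0694
```

```bash
python3 -c "
from h import *
c=env.read_camera('top');s=env.read_camera('scene')
cv2.imwrite('pics/b3.png',cv2.resize(np.hstack([c['img'][140:240,370:480],s['img'][110:210,90:200]]),None,fx=3.6,fy=3.6,interpolation=cv2.INTER_CUBIC))
to(.489,-.325,.134,-15)"
```

```text
t 13.95 pos [ 0.4895 -0.3259  0.1714] rot [179.93  -0.18 -15.04] q [ 55.  18. -28. 100.   9.  64. -81.] F [0.7 0.5 0. ] M [ 0.04  0.01 -0.01] g 0.0695
shift [-0.09 -0.08  3.74] turn [ 0.07 -0.18 -0.04] shift after turn [-0.08 -0.07  3.74]
```

View pics/b3.png

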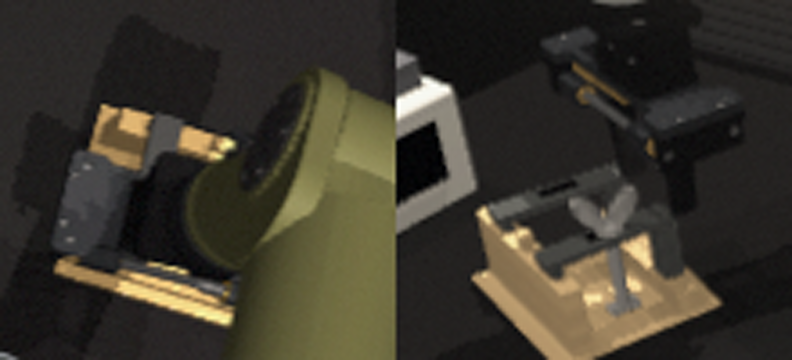

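>>> drive_tool(commands=[[0,-0.05,1,0,0,0,0.8],[0,0,1.2,0,0,0,0.8],[0,0,1.0,0,0,0,0.8],[0,0,0.5,0,0,0,0.8],[0,0,0,0,0,0,0.8],[0,0,0,0,0,0,0.8]])

```text
time_s: 14.45
tool_pos: [0.4883, -0.3247, 0.1318]
tool_rot: [-180.0, 0.1, -15.0]
force: [-0.0, -1.8, -0.1]
grip_width: 0.0697
```

```bash
python3 -c "
from h import *
s=env.read_camera('scene')
cv2.imwrite('pics/b4.png',cv2.resize(s['img'][120:210,100:200],None,fx=6,fy=6,interpolation=cv2.INTER_CUBIC))
to(.489,-.325,.134,-15)"
```

```text
t 14.5 pos [ 0.4887 -0.3249  0.1324] rot [-180.      0.    -15.05] q [ 54.  21. -27. 102.  11.  60. -82.] F [ 0.9 -0.4  0.5] M [ 0.08  0.06 -0.03] g 0.0696
shift [ 0.04  0.   -0.16] turn [-0.    0.   -0.05] shift after turn [ 0.04  0.   -0.16]
```

View pics/b4.png

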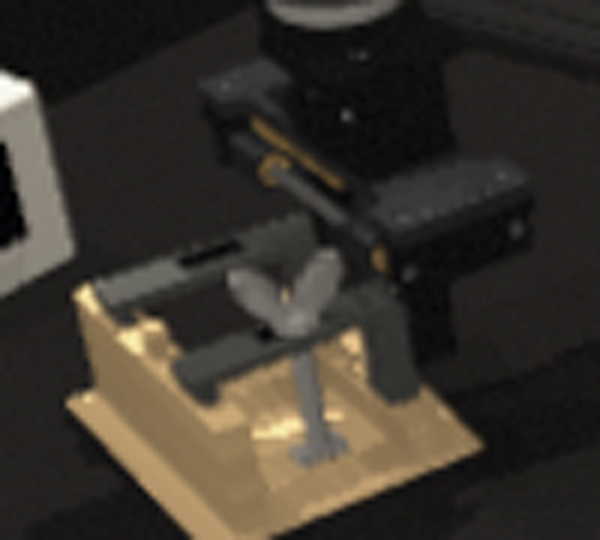

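>>> drive_tool(commands=[[0,0,0,0,0,0,0],[0,0,0,0,0,0,0],[0,0,0,0,0,0,0],[0,0,0,0,0,0,0],[0,0,0,0,0,0,0],[0,0,0,0,0,0,0],[0,0,0,0,0,0,0],[0,0,0,0,0,0,0],[0,0,0,0,0,0,0],[0,0,0,0,0,0,0]], force=50)

```text
time_s: 15.33
tool_pos: [0.4887, -0.3246, 0.1325]
tool_rot: [-180.0, 0.0, -15.0]
force: [-0.6, 1.5, 1.5]
grip_width: 0.0236
```

```bash
python3 -c "
from h import *
to(.489,-.325,.134,-15)"
```

```text
t 15.33 pos [ 0.4887 -0.3246  0.1325] rot [-1.7998e+02  1.0000e-02 -1.5040e+01] q [ 54.  20. -27. 102.  11.  60. -82.] F [-0.6  1.5  1.5] M [ 0.24  0.02 -0.04] g 0.0236
shift [ 0.04  0.03 -0.15] turn [-0.02  0.01 -0.04] shift after turn [ 0.04  0.03 -0.15]
```

>>> drive_tool(commands=[[0,0,-0.5,0,0,0,0],[0,0,-1,0,0,0,0],[0,0,-1.5,0,0,0,0],[0,0,-2,0,0,0,0],[0,0,-2,0,0,0,0],[0,0,-2,0,0,0,0],[0,0,-2,0,0,0,0],[0,0,-1,0,0,0,0],[0,0,0,0,0,0,0]])

```text
time_s: 16.08
tool_pos: [0.4895, -0.3255, 0.2553]
tool_rot: [179.9, -0.2, -15.1]
force: [-0.1, -0.1, -4.3]
grip_width: 0.0238
```

```bash
python3 -c "
from h import *
s=env.read_camera('scene')
cv2.imwrite('pics/b5.png',cv2.resize(s['img'][80:210,80:220],None,fx=4.5,fy=4.5,interpolation=cv2.INTER_CUBIC))
to(.489,-.325,.25,-15)"
```

```text
t 16.13 pos [ 0.4888 -0.3251  0.2533] rot [ 1.7994e+02 -8.0000e-02 -1.5060e+01] q [ 55.  14. -28.  95.   7.  73. -79.] F [-0.4  1.3 -5.9] M [0.1  0.25 0.01] g 0.0239
shift [ 0.02 -0.01  0.33] turn [ 0.06 -0.08 -0.06] shift after turn [ 0.02 -0.01  0.33]
```

View pics/b5.png

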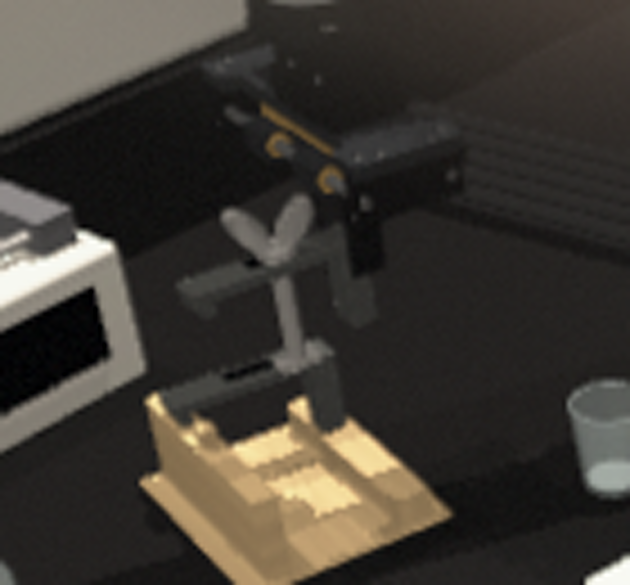

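```bash
python3 -c "
from h import *
to(.5418,-.0431,.25,78.6)"
```

```text
t 16.13 pos [ 0.4888 -0.3251  0.2533] rot [ 1.7994e+02 -8.0000e-02 -1.5060e+01] q [ 55.  14. -28.  95.   7.  73. -79.] F [-0.4  1.3 -5.9] M [0.1  0.25 0.01] g 0.0239
shift [ -2.2  -28.61   0.3 ] turn [ 1.100e-01 -1.000e-02 -9.366e+01] shift after turn [28.69 -0.37  0.33]
```

>>> drive_tool(commands=[[-0.1,-1.2,0,0,0,0,0],[-0.2,-2.4,0,0,0,0,0],[-0.22,-2.9,0,0,0,0,0],[-0.22,-2.9,0,0,0,0,0],[-0.22,-2.9,0,0,0,0,0],[-0.22,-2.9,0,0,0,0,0],[-0.22,-2.9,0,0,0,0,0],[-0.22,-2.9,0,0,0,0,0],[-0.22,-2.9,0,0,0,0,0],[-0.22,-2.6,0,0,0,0,0],[-0.16,-1.6,0,0,0,0,0],[0,-0.5,0,0,0,0,0],[0,0,0,0,0,0,0]])

```text
time_s: 17.22
tool_pos: [0.5406, -0.0401, 0.2511]
tool_rot: [-180.0, 0.2, -14.8]
force: [-0.5, 0.0, -5.7]
grip_width: 0.0233
```

>>> drive_tool(commands=[[0,0,0,0,0,-3,0],[0,0,0,0,0,-6,0],[0,0,0,0,0,-7,0],[0,0,0,0,0,-7,0],[0,0,0,0,0,-7,0],[0,0,0,0,0,-7,0],[0,0,0,0,0,-7,0],[0,0,0,0,0,-7,0],[0,0,0,0,0,-7,0],[0,0,0,0,0,-7,0],[0,0,0,0,0,-7,0],[0,0,0,0,0,-7,0],[0,0,0,0,0,-6,0],[0,0,0,0,0,-5,0],[0,0,0,0,0,-2.7,0],[0,0,0,0,0,-0.9,0],[0,0,0,0,0,0,0],[0,0,0,0,0,0,0]])

```text
time_s: 18.72
tool_pos: [0.5412, -0.044, 0.252]
tool_rot: [-180.0, 0.0, 78.4]
force: [0.2, 0.3, -4.8]
grip_width: 0.0237
```

```bash
python3 -c "
from h import *
c=env.read_camera('top');s=env.read_camera('scene')
cv2.imwrite('pics/d1.png',cv2.resize(np.hstack([c['img'][110:250,220:390],s['img'][110:250,140:310]]),None,fx=2.3,fy=2.3,interpolation=cv2.INTER_CUBIC))
to(.5418,-.0431,.17,78.6)"
```

```text
t 18.82 pos [ 0.5413 -0.0435  0.2523] rot [-1.7999e+02  2.0000e-02  7.8460e+01] q [ 46.  12. -50. 100.   9.  72. -17.] F [ 0.   0.3 -5. ] M [-0.26  0.    0.01] g 0.0237
shift [0.05 0.04 8.23] turn [-0.01  0.02 -0.14] shift after turn [0.04 0.04 8.23]
```

View pics/d1.png

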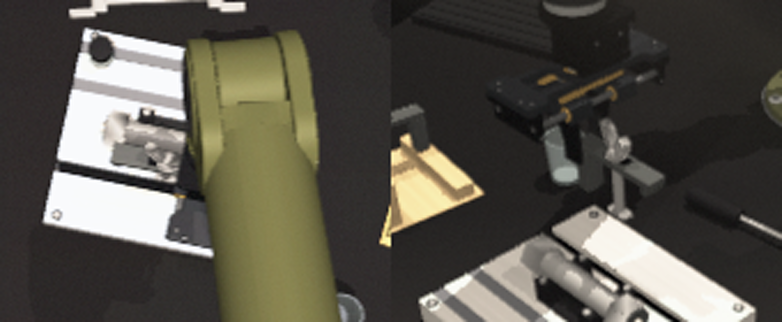

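>>> drive_tool(commands=[[0.05,0.05,1.5,0,0,-0.1,0],[0,0,2,0,0,0,0],[0,0,2,0,0,0,0],[0,0,1.5,0,0,0,0],[0,0,1.0,0,0,0,0],[0,0,0.5,0,0,0,0],[0,0,0,0,0,0,0],[0,0,0,0,0,0,0],[0,0,0,0,0,0,0]])

```text
time_s: 19.57
tool_pos: [0.5428, -0.0425, 0.1685]
tool_rot: [179.9, -0.0, 78.6]
force: [-0.5, 0.3, -5.5]
grip_width: 0.0235
```

```bash
python3 -c "
from h import *
c=env.read_camera('top');s=env.read_camera('scene')
cv2.imwrite('pics/d2.png',cv2.resize(s['img'][165:235,190:280],None,fx=8,fy=8,interpolation=cv2.INTER_CUBIC))
cv2.imwrite('pics/d2t.png',cv2.resize(c['img'][150:220,240:330],None,fx=8,fy=8,interpolation=cv2.INTER_CUBIC))
to(.5418,-.0431,.17,78.6)"
```

```text
t 19.67 pos [ 0.5427 -0.0425  0.1685] rot [1.7989e+02 1.0000e-02 7.8640e+01] q [ 44.  17. -48. 105.  14.  64. -21.] F [ 0.3 -0.4 -4.5] M [-0.28 -0.07  0.01] g 0.0234
shift [-0.07 -0.08 -0.15] turn [0.11 0.01 0.04] shift after turn [-0.07 -0.08 -0.15]
```

View pics/d2.png

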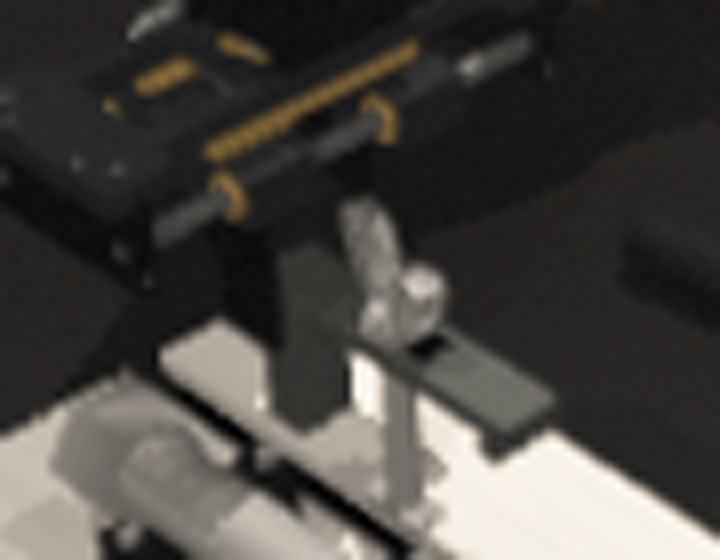

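View pics/d2t.png

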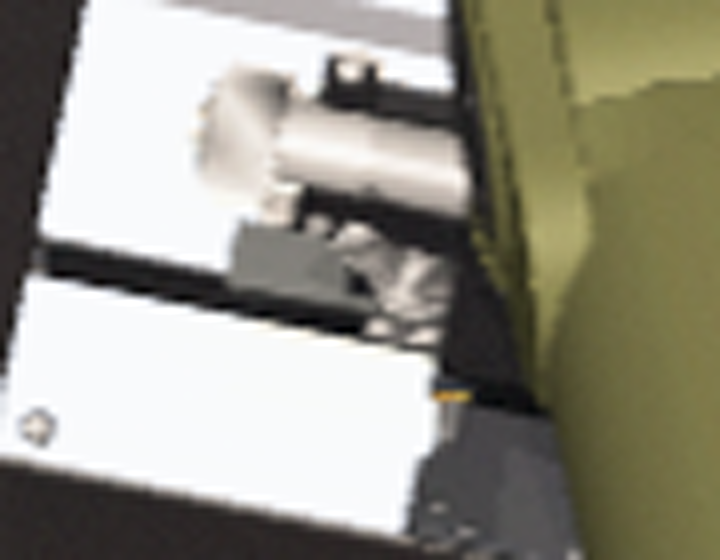

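```bash
cat >> h.py <<'E'
from scipy.ndimage import map_coordinates as mc
th=np.radians(-11.4);EX=np.array([np.cos(th),np.sin(th)]);EY=np.array([-EX[1],EX[0]]);S=np.array([.5513,.0040])
def prof(c,z,y0,y1,x0,x1,ch=None):
    g=(cv2.cvtColor(c["img"],cv2.COLOR_BGR2GRAY) if ch is None else c["img"][...,ch]).astype(float)
    xs=np.arange(x0,x1,.001);P=[]
    for y in np.arange(y0,y1,.002):
        w=S+xs[:,None]*EX+y*EY;u=proj(c,np.c_[w,np.full(len(w),z)]);P.append(mc(g,[u[:,1],u[:,0]],order=1))
    return xs*1000,np.median(P,0)
E
python3 -c "
from h import *
c=env.read_camera('top')
x,p=prof(c,.122,.04,.058,-.03,.04);print([(int(a),int(b)) for a,b in zip(x.round(),p)])
print()
x,p=prof(c,.03,.085,.125,-.02,.02);print([(int(a),int(b)) for a,b in zip(x.round(),p)])
"
```

```text
[(-30, 250), (-29, 249), (-28, 249), (-27, 247), (-26, 246), (-25, 242), (-24, 208), (-23, 162), (-22, 100), (-21, 62), (-20, 43), (-19, 31), (-18, 32), (-17, 36), (-16, 40), (-15, 45), (-14, 60), (-13, 79), (-12, 99), (-11, 119), (-10, 128), (-9, 129), (-8, 129), (-7, 129), (-6, 128), (-5, 128), (-4, 127), (-3, 127), (-2, 127), (-1, 128), (0, 128), (1, 127), (2, 127), (3, 127), (4, 127), (5, 127), (6, 127), (7, 127), (8, 127), (9, 131), (10, 137), (11, 148), (12, 171), (13, 190), (14, 197), (15, 191), (16, 186), (17, 182), (18, 178), (19, 174), (20, 175), (21, 180), (22, 186), (23, 204), (24, 225), (25, 222), (26, 198), (27, 168), (28, 154), (29, 164), (30, 174), (31, 182), (32, 191), (33, 199), (34, 206), (35, 215), (36, 224), (37, 231), (38, 238), (39, 244)]

[(-20, 250), (-19, 250), (-18, 250), (-17, 250), (-16, 250), (-15, 250), (-14, 250), (-13, 249), (-12, 248), (-11, 246), (-10, 231), (-9, 197), (-8, 144), (-7, 91), (-6, 58), (-5, 35), (-4, 32), (-3, 34), (-2, 34), (-1, 35), (0, 34), (1, 33), (2, 33), (3, 42), (4, 55), (5, 78), (6, 118), (7, 160), (8, 199), (9, 228), (10, 242), (11, 249), (12, 250), (13, 250), (14, 250), (15, 250), (16, 250), (17, 250), (18, 250), (19, 250)]
```

```bash
python3 -c "
from h import *
s=env.read_camera('scene');c=env.read_camera('top')
# bar edges in scene, z=.122, nose part
x,p=prof(s,.122,.045,.056,-.03,.03);print([(int(a),int(b)) for a,b in zip(x.round(),p)])
x,p=prof(s,.03,.085,.125,-.02,.02);print([(int(a),int(b)) for a,b in zip(x.round(),p)])
o=env.get_obs();t=o['tool_pos'];B=np.r_[t[:2]+.048*EY,0]
for z in(.122,.112,.09,.07,.05):print(z,proj(s,B+[0,0,z]))
g=cv2.cvtColor(s['img'],cv2.COLOR_BGR2GRAY)
for r in(214,217,220,223,226,229,232):print(r,g[r,228:254].tolist())
cr=cv2.resize(s['img'][205:245,215:265],None,fx=12,fy=12,interpolation=cv2.INTER_CUBIC);cv2.imwrite('pics/d3.png',cr)
"
```

```text
[(-30, 37), (-29, 37), (-28, 38), (-27, 37), (-26, 37), (-25, 37), (-24, 37), (-23, 38), (-22, 38), (-21, 37), (-20, 37), (-19, 37), (-18, 38), (-17, 39), (-16, 39), (-15, 39), (-14, 38), (-13, 38), (-12, 40), (-11, 43), (-10, 50), (-9, 59), (-8, 70), (-7, 82), (-6, 94), (-5, 101), (-4, 107), (-3, 108), (-2, 109), (-1, 109), (0, 109), (1, 109), (2, 109), (3, 109), (4, 110), (5, 110), (6, 109), (7, 109), (8, 109), (9, 109), (10, 109), (11, 108), (12, 107), (13, 103), (14, 99), (15, 91), (16, 82), (17, 72), (18, 69), (19, 75), (20, 90), (21, 111), (22, 142), (23, 172), (24, 198), (25, 218), (26, 228), (27, 230), (28, 230), (29, 228)]
[(-20, 250), (-19, 250), (-18, 250), (-17, 249), (-16, 249), (-15, 249), (-14, 249), (-13, 250), (-12, 249), (-11, 249), (-10, 249), (-9, 249), (-8, 247), (-7, 243), (-6, 235), (-5, 221), (-4, 198), (-3, 172), (-2, 152), (-1, 136), (0, 119), (1, 100), (2, 75), (3, 43), (4, 23), (5, 12), (6, 12), (7, 26), (8, 49), (9, 82), (10, 123), (11, 164), (12, 201), (13, 227), (14, 241), (15, 247), (16, 250), (17, 250), (18, 250), (19, 250)]
0.122 [[238.7286451  203.8
[... 354 characters left out ...]
26, 232, 232, 196, 133, 84, 60, 75, 92, 106, 107]
220 [172, 172, 173, 174, 176, 175, 175, 174, 175, 174, 124, 111, 113, 107, 147, 208, 230, 233, 238, 241, 242, 189, 92, 55, 54, 51]
223 [117, 137, 154, 146, 141, 141, 141, 142, 143, 143, 116, 112, 115, 110, 110, 139, 159, 162, 235, 243, 242, 242, 242, 212, 219, 239]
226 [29, 11, 7, 31, 83, 125, 139, 143, 161, 173, 129, 112, 113, 111, 116, 223, 239, 241, 241, 240, 240, 240, 241, 242, 242, 242]
229 [133, 147, 125, 95, 53, 16, 8, 4, 82, 111, 114, 106, 154, 176, 177, 164, 172, 198, 236, 242, 241, 241, 241, 240, 240, 240]
232 [183, 178, 168, 166, 182, 229, 203, 131, 73, 34, 14, 9, 56, 113, 118, 150, 190, 223, 238, 241, 241, 240, 241, 241, 241, 240]
```

View pics/d3.png

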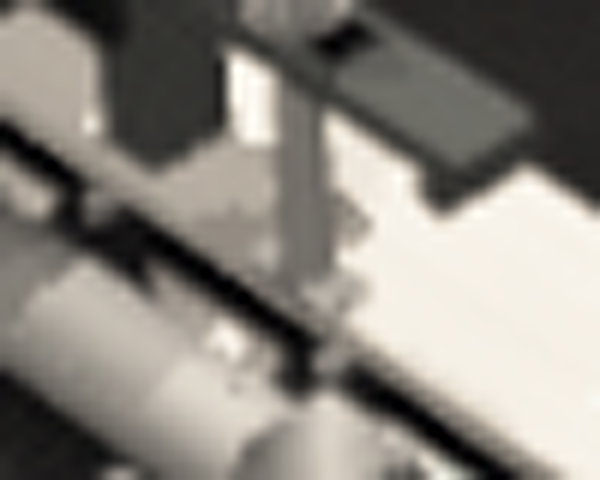

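Heights cross-checked between the two cameras: the bar's midline is within about 0.2 mm of the slot's midline. I'll lower the head into the slot slowly.

>>> drive_tool(commands=[[0,0,0.5,0,0,0,0],[0,0,0.4,0,0,0,0],[0,0,0.3,0,0,0,0],[0,0,0.3,0,0,0,0],[0,0,0.2,0,0,0,0],[0,0,0,0,0,0,0]])

```text
time_s: 20.32
tool_pos: [0.542, -0.0425, 0.1499]
tool_rot: [-180.0, -0.0, 78.6]
force: [1.2, -0.6, -5.8]
grip_width: 0.0238
```

```bash
python3 -c "
from h import *
s=env.read_camera('scene')
cv2.imwrite('pics/d4.png',cv2.resize(s['img'][175:245,190:280],None,fx=8,fy=8,interpolation=cv2.INTER_CUBIC))
to(.5427,-.0425,.14,78.6)"
```

```text
t 20.37 pos [ 0.5421 -0.0425  0.1501] rot [-1.800e+02 -1.000e-02  7.864e+01] q [ 43.  18. -48. 106.  15.  62. -22.] F [ 1.5  0.6 -5.4] M [-0.34 -0.24 -0.03] g 0.0236
shift [0.02 0.06 1.01] turn [-0.   -0.01  0.04] shift after turn [0.02 0.06 1.01]
```

View pics/d4.png

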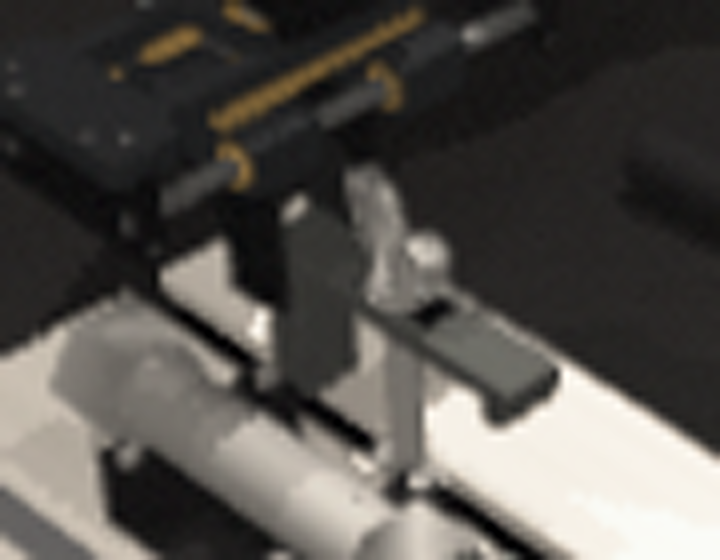

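>>> drive_tool(commands=[[0,0,0.3,0,0,0,0],[0,0,0.2,0,0,0,0],[0,0,0.2,0,0,0,0],[0,0,0,0,0,0,0]])

```text
time_s: 20.7
tool_pos: [0.5419, -0.0425, 0.143]
tool_rot: [-180.0, -0.0, 78.6]
force: [0.7, -1.4, -5.6]
grip_width: 0.0237
```

```bash
python3 -c "
from h import *
s=env.read_camera('scene')
cv2.imwrite('pics/d5.png',cv2.resize(s['img'][175:245,190:280],None,fx=8,fy=8,interpolation=cv2.INTER_CUBIC))
to(.5427,-.0425,.14,78.6)"
```

```text
t 20.75 pos [ 0.542  -0.0425  0.1432] rot [-180.     -0.     78.65] q [ 43.  19. -48. 107.  16.  61. -22.] F [ 0.9 -1.1 -4.5] M [-0.31 -0.29 -0.1 ] g 0.0236
shift [0.02 0.07 0.32] turn [-0.   -0.    0.05] shift after turn [0.02 0.07 0.32]
```

View pics/d5.png

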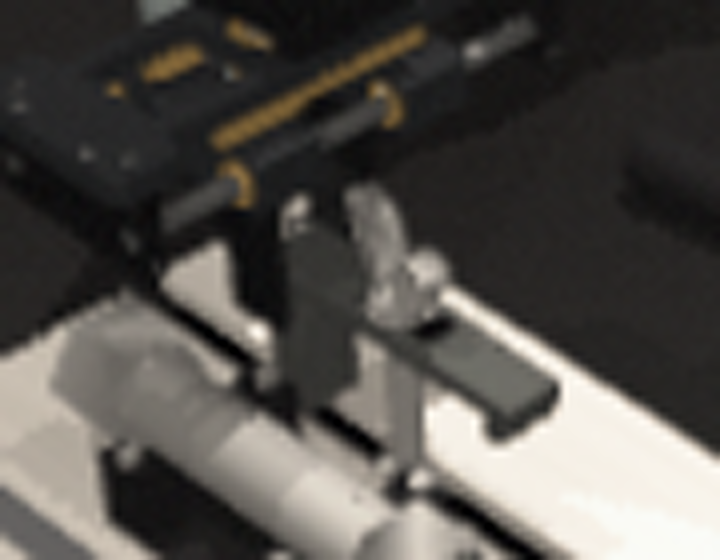

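>>> drive_tool(commands=[[0,0,0.1,0,0,0,0],[0,0,0.1,0,0,0,0],[0,0,0,0,0,0,0]])

```text
time_s: 21.0
tool_pos: [0.5417, -0.0425, 0.1412]
tool_rot: [-180.0, 0.0, 78.7]
force: [-0.8, -0.4, -6.2]
grip_width: 0.0235
```

>>> drive_tool(commands=[[0,0,0.1,0,0,0,0],[0,0,0,0,0,0,0]])

```text
time_s: 21.17
tool_pos: [0.5417, -0.0425, 0.1402]
tool_rot: [-180.0, 0.0, 78.7]
force: [0.5, -0.3, -5.3]
grip_width: 0.0233
```

>>> drive_tool(commands=[[0,0,0.1,0,0,0,0],[0,0,0,0,0,0,0]])

```text
time_s: 21.33
tool_pos: [0.5418, -0.0425, 0.1392]
tool_rot: [-180.0, 0.0, 78.7]
force: [0.0, 0.9, -3.6]
grip_width: 0.0236
```

>>> drive_tool(commands=[[0,0,0.1,0,0,0,0],[0,0,0,0,0,0,0]])

```text
time_s: 21.5
tool_pos: [0.542, -0.0425, 0.1385]
tool_rot: [-180.0, 0.0, 78.7]
force: [0.2, 0.9, -3.8]
grip_width: 0.0234
```

```bash
python3 -c "
from h import *
s=env.read_camera('scene')
cv2.imwrite('pics/d6.png',cv2.resize(s['img'][175:245,190:280],None,fx=8,fy=8,interpolation=cv2.INTER_CUBIC))
to(.5427,-.0425,.14,78.6)"
```

```text
t 21.55 pos [ 0.542  -0.0425  0.1385] rot [-1.7999e+02  1.0000e-02  7.8650e+01] q [ 43.  19. -47. 107.  16.  61. -22.] F [-0.   0.3 -3.8] M [-0.26  0.09  0.07] g 0.0239
shift [ 0.02  0.07 -0.15] turn [-0.01  0.01  0.05] shift after turn [ 0.02  0.07 -0.15]
```

View pics/d6.png

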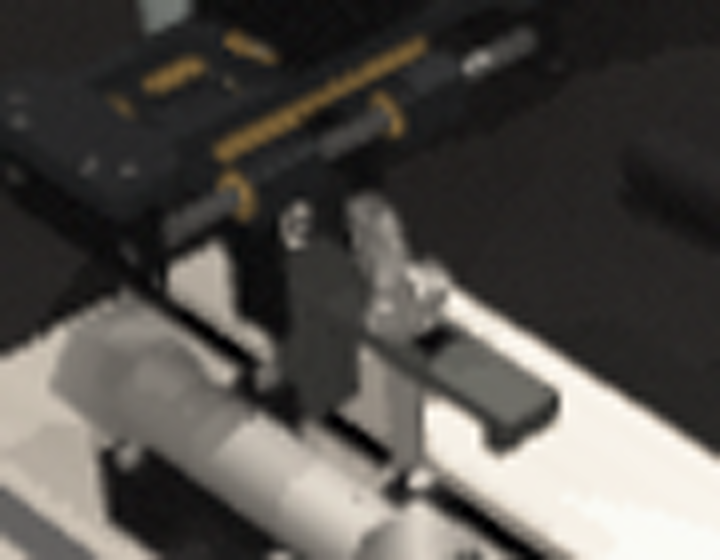

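>>> drive_tool(commands=[[0,0,0.1,0,0,0,0],[0,0,0,0,0,0,0]])

```text
time_s: 21.72
tool_pos: [0.5421, -0.0424, 0.1384]
tool_rot: [-180.0, 0.0, 78.6]
force: [-3.9, -0.1, 4.7]
grip_width: 0.0235
```

>>> drive_tool(commands=[[0,0,-0.15,0,0,0,0],[0.02,-0.42,0,0,0,5,0],[0.02,-0.42,0,0,0,5,0],[0.02,-0.42,0,0,0,5,0],[0,0,0,0,0,0,0]])

```text
time_s: 22.13
tool_pos: [0.5294, -0.0381, 0.1385]
tool_rot: [-180.0, 0.0, 63.6]
force: [-0.4, -0.6, -4.9]
grip_width: 0.0235
```

```bash
cat >>h.py <<'E'
def bolt(L=.048):
    o=env.get_obs();a=np.radians(o["tool_rot"][2]);print("bolt",(o["tool_pos"][:2]+L*np.array([np.cos(a),np.sin(a)])).round(4))
E
python3 -c "
from h import *
to(.5427,-.0425,.14,78.6);bolt()"
```

```text
t 22.13 pos [ 0.5294 -0.0381  0.1385] rot [-1.7997e+02  3.0000e-02  6.3550e+01] q [ 41.  17. -45. 109.  14.  60. -36.] F [-0.4 -0.6 -4.9] M [-0.21  0.13 -0.03] g 0.0235
shift [ 0.2   1.38 -0.15] turn [ -0.03   0.02 -15.05] shift after turn [-0.17  1.39 -0.15]
bolt [0.5508 0.0049]
```

>>> drive_tool(commands=[[0.02,-0.42,0,0,0,5,0],[0.02,-0.42,0,0,0,5,0],[0.02,-0.42,0,0,0,5,0],[0.02,-0.42,0,0,0,5,0],[0.02,-0.42,0,0,0,5,0],[0,0,0,0,0,0,0]])

```text
time_s: 22.63
tool_pos: [0.5135, -0.0246, 0.1386]
tool_rot: [-180.0, 0.0, 38.7]
force: [0.5, -0.2, -4.7]
grip_width: 0.0237
```

```bash
python3 -c "
from h import *
to(.5427,-.0425,.14,-11.4);bolt()
s=env.read_camera('scene')
cv2.imwrite('pics/e1.png',cv2.resize(s['img'][165:245,170:280],None,fx=7,fy=7,interpolation=cv2.INTER_CUBIC))"
```

```text
t 22.63 pos [ 0.5135 -0.0246  0.1386] rot [-1.7997e+02  2.0000e-02  3.8710e+01] q [ 38.  14. -42. 111.  11.  59. -60.] F [ 0.5 -0.2 -4.7] M [-0.08  0.25 -0.01] g 0.0237
shift [ 1.16  3.23 -0.14] turn [-2.000e-02  3.000e-02  5.011e+01] shift after turn [ 3.22  1.18 -0.14]
bolt [0.5509 0.0055]
```

View pics/e1.png

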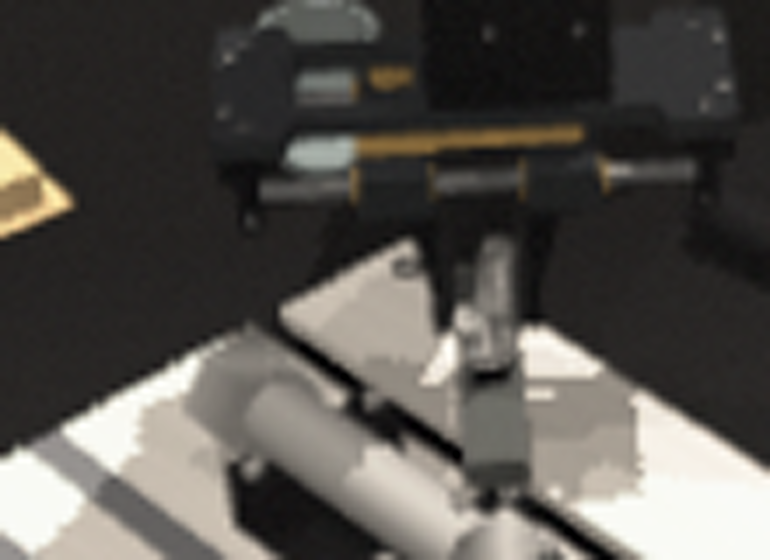

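>>> drive_tool(commands=[[0.02,-0.42,0,0,0,5,0],[0.02,-0.42,0,0,0,5,0],[0.02,-0.42,0,0,0,5,0],[0.02,-0.42,0,0,0,5,0],[0,0,0,0,0,0,0]])

```text
time_s: 23.1
tool_pos: [0.5059, -0.0099, 0.1388]
tool_rot: [-180.0, 0.0, 18.8]
force: [-0.1, 0.5, -5.7]
grip_width: 0.0238
```

>>> drive_tool(commands=[[0.02,-0.42,0,0,0,5,0],[0.02,-0.42,0,0,0,5,0],[0.02,-0.42,0,0,0,5,0],[0.02,-0.42,0,0,0,5,0],[0,0,0,0,0,0,0]])

```text
time_s: 23.52
tool_pos: [0.5037, 0.0066, 0.1388]
tool_rot: [-180.0, 0.0, -1.2]
force: [0.2, -0.2, -5.4]
grip_width: 0.0237
```

>>> drive_tool(commands=[[0.02,-0.42,0,0,0,5,0],[0.02,-0.42,0,0,0,5,0],[0,0,0,0,0,0,0],[0,0,0,0,0,0,0]])

```text
time_s: 23.85
tool_pos: [0.5045, 0.0142, 0.1388]
tool_rot: [-180.0, 0.0, -11.0]
force: [-0.7, 0.0, -5.6]
grip_width: 0.0233
```

```bash
python3 -c "
from h import *
t=S-.048*EX;print(t)
to(t[0],t[1],.138,-11.4);bolt()
s=env.read_camera('scene');c=env.read_camera('top')
cv2.imwrite('pics/e2.png',cv2.resize(s['img'][165:245,170:280],None,fx=7,fy=7,interpolation=cv2.INTER_CUBIC))
cv2.imwrite('pics/e2t.png',cv2.resize(c['img'][130:220,230:350],None,fx=6,fy=6,interpolation=cv2.INTER_CUBIC))"
```

```text
[0.50424698 0.01348755]
t 23.85 pos [0.5045 0.0142 0.1388] rot [-1.800e+02  2.000e-02 -1.098e+01] q [  30.   12.  -38.  112.    8.   58. -112.] F [-0.7  0.  -5.6] M [0.12 0.33 0.03] g 0.0233
shift [-0.02  0.08  0.08] turn [-0.    0.02  0.42] shift after turn [-0.01  0.08  0.08]
bolt [0.5517 0.0051]
```

View pics/e2.png

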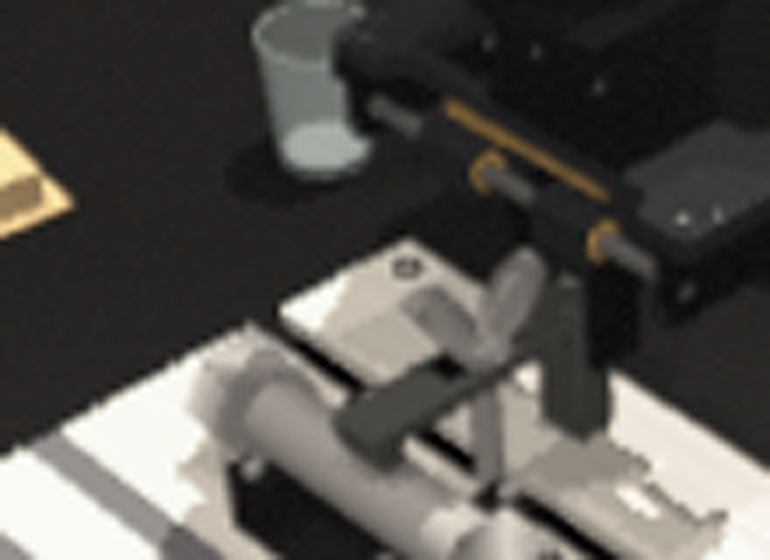

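View pics/e2t.png

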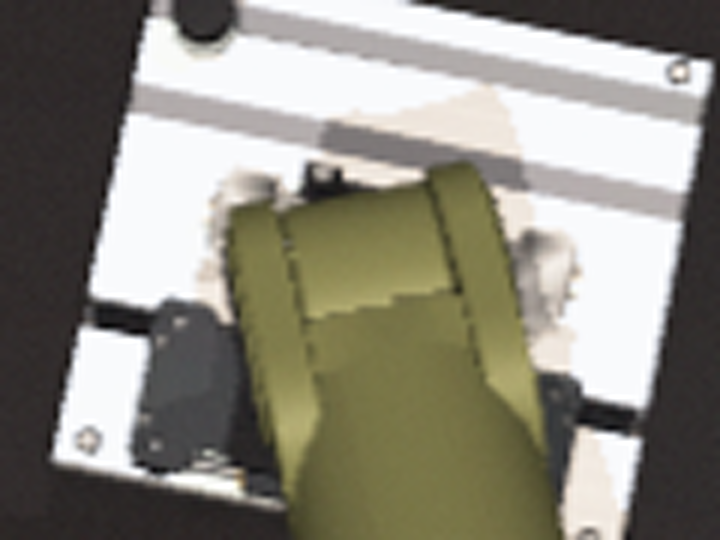

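>>> drive_tool(commands=[[0,0.08,0,0,0,0.4,0],[0,0,0.05,0,0,0,0],[0,0,0.05,0,0,0,0],[0,0,0,0,0,0,0],[0,0,0,0,0,0,0]])

```text
time_s: 24.37
tool_pos: [0.5044, 0.0132, 0.1384]
tool_rot: [179.9, -0.0, -11.7]
force: [-2.9, -0.7, 1.7]
grip_width: 0.0237
```

```bash
python3 -c "
from h import *
to(.5042,.0135,.138,-11.4);bolt()"
```

```text
t 24.37 pos [0.5044 0.0132 0.1384] rot [ 1.7995e+02 -2.0000e-02 -1.1740e+01] q [  30.   12.  -38.  113.    8.   58. -113.] F [-2.9 -0.7  1.7] M [-0.32  0.83  0.  ] g 0.0237
shift [-0.03 -0.03  0.04] turn [ 0.05 -0.02 -0.34] shift after turn [-0.03 -0.03  0.04]
bolt [0.5514 0.0034]
```

>>> drive_tool(commands=[[0,0,0,0,0,-0.3,0.65],[0,0,0,0,0,0,0.65],[0,0,0,0,0,0,0.65],[0,0,0,0,0,0,0.65],[0,0,0,0,0,0,0.65],[0,0,0,0,0,0,0.65],[0,0,-1,0,0,0,0.65],[0,0,-2,0,0,0,0.65],[0,0,-3,0,0,0,0.65],[0,0,-3,0,0,0,0.65],[0,0,-2,0,0,0,0.65],[0,3,0,0,0,0,0.65],[0,4,0,0,0,0,0.65],[0,4,0,0,0,0,0.65],[0,4,0,0,0,0,0.65],[0,2,0,0,0,0,0.65]])

```text
time_s: 25.7
tool_pos: [0.469, -0.1584, 0.2488]
tool_rot: [179.8, -0.0, -11.8]
force: [-0.4, -0.4, 0.7]
grip_width: 0.0569
```

```bash
python3 -c "
from h import *
to(.5042,.0135,.138,-11.4)
s=env.read_camera('scene');c=env.read_camera('top')
cv2.imwrite('pics/e3.png',cv2.resize(s['img'][165:245,170:280],None,fx=7,fy=7,interpolation=cv2.INTER_CUBIC))
cv2.imwrite('pics/e3t.png',cv2.resize(c['img'][140:220,240:350],None,fx=7,fy=7,interpolation=cv2.INTER_CUBIC))"
```

```text
t 25.7 pos [ 0.469  -0.1584  0.2488] rot [ 1.7985e+02 -5.0000e-02 -1.1770e+01] q [ 44.   2. -29. 107.   1.  71. -87.] F [-0.4 -0.4  0.7] M [ 0.03  0.03 -0.03] g 0.0569
shift [ -0.07 -17.57  11.04] turn [ 0.15 -0.05 -0.37] shift after turn [  0.05 -17.54  11.08]
```

View pics/e3.png

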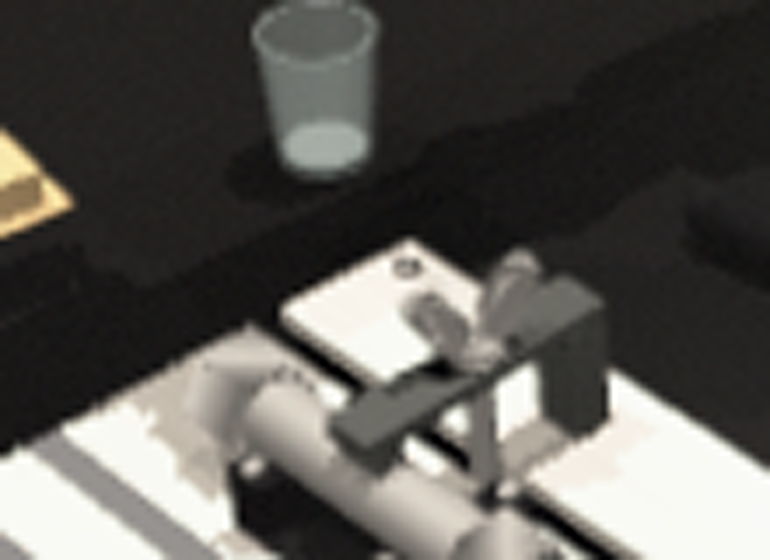

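View pics/e3t.png

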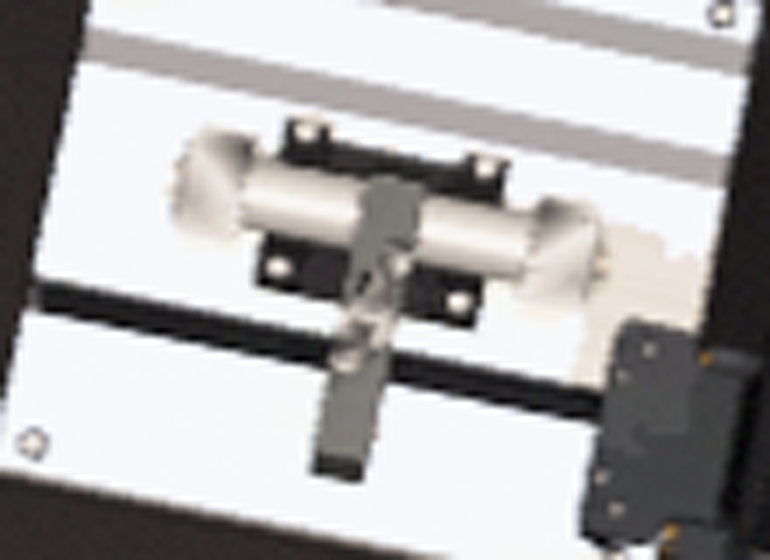

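```bash
python3 -c "
from h import *
s=env.read_camera('scene');c=env.read_camera('top')
for nm,k,z in(('s',s,.12),('t',c,.122)):
    pts={'s':[[231.1,208.6],[244.3,202.4]],'t':[[296.9,177.4],[290.7,190.7]]}[nm]
    w=ray(k,pts,z);d=w[0]-w[1];print(nm,w,np.linalg.norm(d),np.degrees(np.arctan2(d[1],d[0])),w.mean(0))
p=lambda q,im,k,x,y,w,h:cv2.resize(im[y:y+h,x:x+w],None,fx=k,fy=k,interpolation=cv2.INTER_CUBIC)
a=p(0,s['img'],14,222,193,30,32);b=p(0,c['img'],14,280,168,26,32)
cv2.imwrite('pics/e4.png',np.hstack([a,b]))
x,q=prof(c,.092,-.005,.0,-.06,-.04) 
# bar lateral centre near heel end & nose in plate y (z=.092)
g=cv2.cvtColor(c['img'],cv2.COLOR_BGR2GRAY).astype(float)
ys=np.arange(-.03,.03,.001)
for xx in(-.045,-.035,.035,.045,.05):
    w=S+xx*EX+ys[:,None]*EY;u=proj(c,np.c_[w,np.full(len(w),.092)]);v=mc(g,[u[:,1],u[:,0]],order=1);lo=v.min()
    th=165 ;i=np.where((v[1:]-th)*(v[:-1]-th)<0)[0];print(xx,[round(1000*(ys[k]+.001*(th-v[k])/(v[k+1]-v[k])),1) for k in i])
"
```

```text
s [[ 0.57642087 -0.00116444  0.12      ]
 [ 0.53683993  0.011001    0.12      ]] 0.04140832137119448 -17.085116702466745 [0.5566304  0.00491828 0.12      ]
t [[ 0.5730865  -0.01161955  0.122     ]
 [ 0.53599444  0.00549898  0.122     ]] 0.040851740313877324 -24.77401768167531 [ 0.55454047 -0.00306029  0.122     ]
-0.045 [np.float64(-13.3), np.float64(9.1)]
-0.035 [np.float64(-13.8), np.float64(8.5)]
0.035 []
0.045 [np.float64(-14.8), np.float64(9.3)]
0.05 [np.float64(-14.8), np.float64(9.8)]
```

View pics/e4.png

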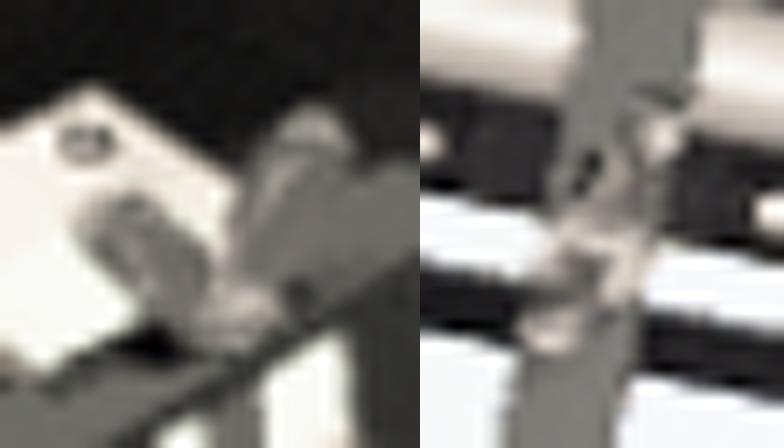

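```bash
python3 -c "
from h import *
s=env.read_camera('scene');c=env.read_camera('top')
def P(k):return k['mtx']@np.linalg.inv(k['pose'])[:3]
def tri(a,b):
    X=cv2.triangulatePoints(P(c),P(s),np.array(a,float).reshape(2,1),np.array(b,float).reshape(2,1));return (X[:3]/X[3]).ravel()
A=tri([297.5,177.6],[230.9,208.4]);B=tri([288.9,191.6],[244.5,202.3]);print(A,B,np.linalg.norm(A-B),np.degrees(np.arctan2(*(A-B)[1::-1])),(A+B)/2)
for X in(A,B):print(proj(c,X),proj(s,X))
# predicted ear tips for candidate angles about bolt
bo=np.array([.5510,.0025])
for a in(-15,-20,-25,-30,-35):
    e=np.array([np.cos(np.radians(a)),np.sin(np.radians(a))])*.021
    X=np.array([np.r_[bo+e,.121],np.r_[bo-e,.121]]);print(a,proj(c,X).round(1).tolist(),proj(s,X).round(1).tolist())
"
```

```text
[ 0.5717272  -0.01029162  0.11430058] [0.53427407 0.01005409 0.11830799] 0.04281056671214629 -28.51219717736748 [ 5.53000633e-01 -1.18766545e-04  1.16304286e-01]
[[296.30137757 178.41133221]] [[229.50973218 208.24235218]]
[[289.00631963 191.52926919]] [[244.62050927 202.31081693]]
-15 [[293.7, 178.1], [289.8, 192.7]] [[231.8, 207.0], [244.7, 200.5]]
-20 [[294.4, 178.3], [289.2, 192.5]] [[231.4, 206.7], [245.2, 200.8]]
-25 [[295.0, 178.6], [288.6, 192.2]] [[231.0, 206.3], [245.5, 201.2]]
-30 [[295.6, 178.9], [288.0, 191.9]] [[230.7, 205.9], [245.8, 201.6]]
-35 [[296.1, 179.2], [287.4, 191.5]] [[230.4, 205.5], [246.1, 202.0]]
```

Top crop: the nose sits at the column's middle (390, against nut inner faces at 250 and 525). The clamp is square to the slot. The ears point at about −27°. Next I'll turn the tool to 153° and move over the nut.

>>> drive_tool(commands=[[0,0,0,0,0,-4,0.65],[0,0,0,0,0,-7,0.65],[0,0,0,0,0,-7,0.65],[0,0,0,0,0,-7,0.65],[0,0,0,0,0,-7,0.65],[0,0,0,0,0,-7,0.65],[0,0,0,0,0,-7,0.65],[0,0,0,0,0,-7,0.65],[0,0,0,0,0,-7,0.65],[0,0,0,0,0,-7,0.65],[0,0,0,0,0,-7,0.65],[0,0,0,0,0,-7,0.65],[0,0,0,0,0,-7,0.65],[0,0,0,0,0,-7,0.65],[0,0,0,0,0,-7,0.65],[0,0,0,0,0,-7,0.65],[0,0,0,0,0,-7,0.65],[0,0,0,0,0,-7,0.65],[0,0,0,0,0,-7,0.65],[0,0,0,0,0,-7,0.65]])

```text
time_s: 27.67
tool_pos: [0.4711, -0.1511, 0.2482]
tool_rot: [180.0, 0.0, 126.1]
force: [0.2, -0.2, 0.3]
grip_width: 0.057
```

>>> drive_tool(commands=[[0,0,0,0,0,-7,0.65],[0,0,0,0,0,-7,0.65],[0,0,0,0,0,-7,0.65],[0,0,0,0,0,-7,0.65],[0,0,0,0,0,-6,0.65],[0,0,0,0,0,0,0.65],[0,0,0,0,0,0,0.65]])

```text
time_s: 28.25
tool_pos: [0.471, -0.1517, 0.2481]
tool_rot: [180.0, 0.0, 159.5]
force: [0.7, 0.9, 0.5]
grip_width: 0.0564
```

```bash
python3 -c "
from h import *
to(.5514,.003,.22,153)"
```

```text
t 28.25 pos [ 0.471  -0.1517  0.2481] rot [1.7999e+02 1.0000e-02 1.5952e+02] q [ 48.   3. -33. 107.   2.  71.  83.] F [0.7 0.9 0.5] M [ 0.12 -0.18  0.04] g 0.0564
shift [-2.12 17.3   2.81] turn [0.01 0.01 6.52] shift after turn [-0.15 17.43  2.81]
```

>>> drive_tool(commands=[[0,0,0,0,0,6.5,0.65],[0,2,0.2,0,0,0,0.65],[0,3,0.5,0,0,0,0.65],[0,3,0.5,0,0,0,0.65],[-0.05,3,0.5,0,0,0,0.65],[-0.05,3,0.5,0,0,0,0.65],[-0.05,2.5,0.5,0,0,0,0.65],[0,0.9,0.1,0,0,0,0.65],[0,0,0,0,0,0,0.65],[0,0,0,0,0,0,0.65],[0,0,0,0,0,0,0.65]])

```text
time_s: 29.17
tool_pos: [0.5504, -0.0004, 0.22]
tool_rot: [-179.9, 0.0, 152.9]
force: [-0.1, 0.7, -0.6]
grip_width: 0.0568
```

```bash
python3 -c "
from h import *
to(.5514,.003,.172,153)
s=env.read_camera('scene')
cv2.imwrite('pics/f1.png',cv2.resize(s['img'][145:245,170:280],None,fx=7,fy=6,interpolation=cv2.INTER_CUBIC))"
```

```text
t 29.17 pos [ 5.504e-01 -4.000e-04  2.200e-01] rot [-1.7992e+02  1.0000e-02  1.5290e+02] q [ 33.  13. -41. 102.   9.  69.  53.] F [-0.1  0.7 -0.6] M [ 0.01 -0.17 -0.04] g 0.0568
shift [0.07 0.35 4.8 ] turn [-0.08  0.01 -0.1 ] shift after turn [0.07 0.34 4.8 ]
```

View pics/f1.png

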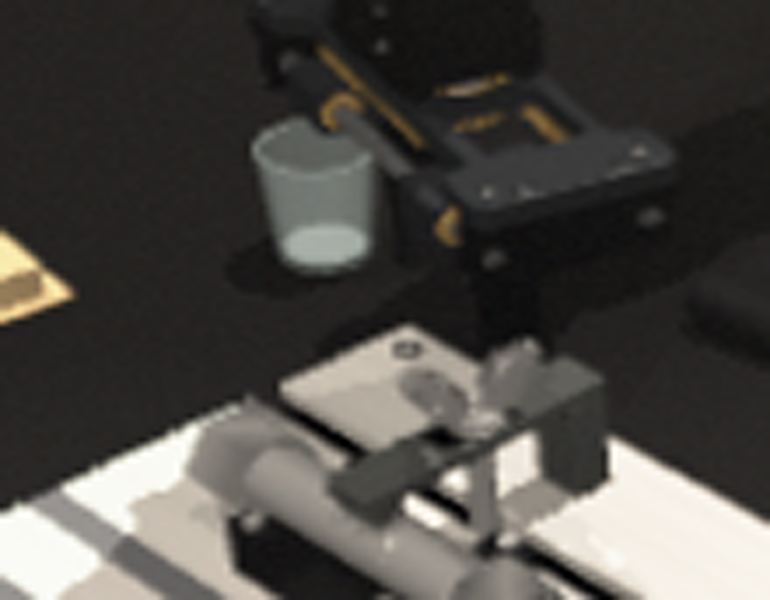

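>>> drive_tool(commands=[[0.05,0.3,1,0,0,0,0.65],[0,0,1.2,0,0,0,0.65],[0,0,1.0,0,0,0,0.65],[0,0,0.8,0,0,0,0.65],[0,0,0.5,0,0,0,0.65],[0,0,0.25,0,0,0,0.65],[0,0,0,0,0,0,0.65],[0,0,0,0,0,0,0.65]])

```text
time_s: 29.88
tool_pos: [0.5518, 0.0043, 0.1725]
tool_rot: [180.0, 0.0, 153.1]
force: [0.2, 0.3, -1.1]
grip_width: 0.0565
```

```bash
python3 -c "
from h import *
to(.5514,.003,.172,153)
s=env.read_camera('scene')
cv2.imwrite('pics/f2.png',cv2.resize(s['img'][145:245,170:280],None,fx=7,fy=6,interpolation=cv2.INTER_CUBIC))"
```

```text
t 29.88 pos [0.5518 0.0043 0.1725] rot [180.     0.   153.05] q [ 32.  16. -40. 104.  11.  64.  51.] F [ 0.2  0.3 -1.1] M [ 0.03 -0.14 -0.02] g 0.0565
shift [-0.03 -0.14  0.05] turn [0.   0.   0.05] shift after turn [-0.03 -0.14  0.05]
```

View pics/f2.png

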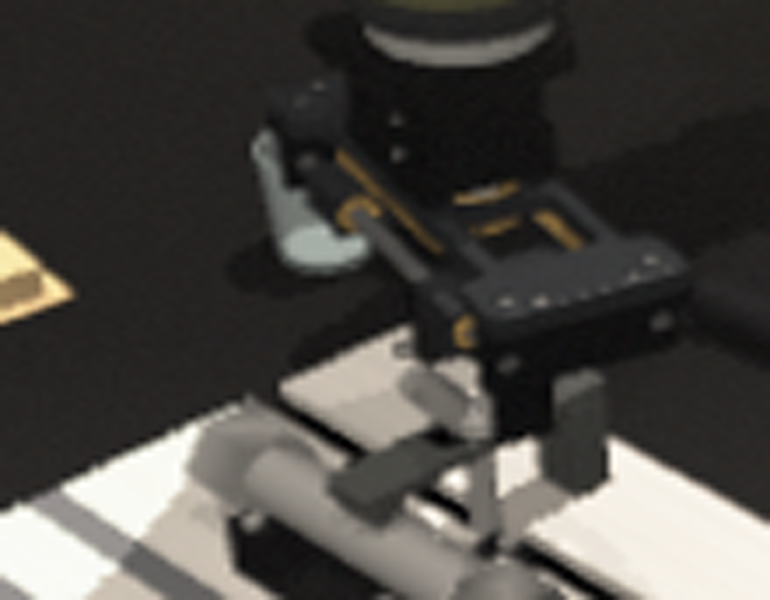

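>>> drive_tool(commands=[[0,-0.1,0,0,0,0,0],[0,0,0,0,0,0,0],[0,0,0,0,0,0,0],[0,0,0,0,0,0,0],[0,0,0,0,0,0,0],[0,0,0,0,0,0,0],[0,0,0,0,0,0,0],[0,0,0,0,0,0,0],[0,0,0,0,0,0,0],[0,0,0,0,0,0,0]], force=20)

```text
time_s: 30.77
tool_pos: [0.5514, 0.0037, 0.1725]
tool_rot: [180.0, 0.0, 153.1]
force: [0.6, 1.1, 0.0]
grip_width: 0.01
```

```bash
python3 -c "
from h import *
to(.5514,.003,.172,153)"
```

```text
t 30.77 pos [0.5514 0.0037 0.1725] rot [1.7997e+02 2.0000e-02 1.5306e+02] q [ 32.  16. -40. 104.  11.  64.  51.] F [0.6 1.1 0. ] M [ 0.26 -0.34  0.01] g 0.01
shift [-0.03 -0.07  0.05] turn [0.03 0.02 0.06] shift after turn [-0.03 -0.07  0.05]
```

>>> drive_tool(commands=[[0,0,0,0,0,4,0],[0,0,0,0,0,6,0],[0,0,0,0,0,6,0],[0,0,0,0,0,6,0],[0,0,0,0,0,6,0],[0,0,0,0,0,6,0],[0,0,0,0,0,6,0],[0,0,0,0,0,6,0],[0,0,0,0,0,6,0],[0,0,0,0,0,4,0],[0,0,0,0,0,0,0]])

```text
time_s: 31.68
tool_pos: [0.5522, 0.0023, 0.173]
tool_rot: [179.9, 0.1, 96.9]
force: [2.2, -1.7, 1.7]
grip_width: 0.01
```

```bash
python3 -c "
from h import *
to(.5514,.003,.172,-20)
s=env.read_camera('scene')
cv2.imwrite('pics/f3.png',cv2.resize(s['img'][145:245,170:280],None,fx=7,fy=6,interpolation=cv2.INTER_CUBIC))"
```

```text
t 31.68 pos [0.5522 0.0023 0.173 ] rot [1.7988e+02 1.1000e-01 9.6920e+01] q [ 26.  14. -32. 105.   9.  63.  -3.] F [ 2.2 -1.7  1.7] M [-0.45 -0.65  0.15] g 0.01
shift [ 0.08 -0.07  0.1 ] turn [ 1.9000e-01 -6.0000e-02  1.1692e+02] shift after turn [-0.1  -0.04  0.1 ]
```

View pics/f3.png

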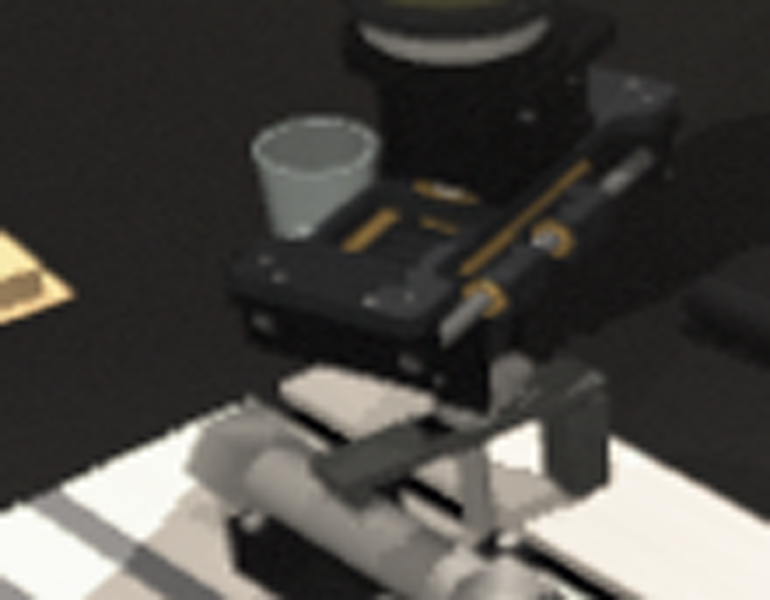

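```bash
python3 -c "
from h import *
s=env.read_camera('scene')
w=ray(s,[[217.1,225.8],[214.7,223]],.09);print(w,(w[1]-w[0]),(w[1]-w[0])[:2]@EY)
for n in('f1','f3'):
  pass
a=cv2.imread('pics/f1.png')[420:600,260:620];b=cv2.imread('pics/f3.png')[420:600,260:620]
cv2.imwrite('pics/f4.png',np.vstack([a,b]))"
```

```text
[[ 0.6220115  -0.01227491  0.09      ]
 [ 0.6166893  -0.02437055  0.09      ]] [-0.0053222  -0.01209564  0.        ] -0.012908979127483513
```

View pics/f4.png

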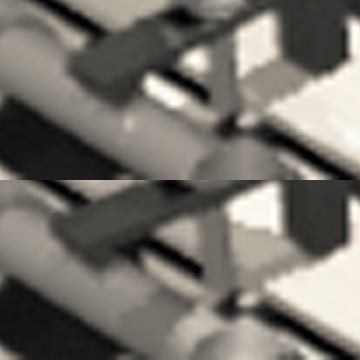

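The scene crop shows the clamp being dragged about 10° clockwise with the nut (nose from (70,75) to (55,255), lower half). Pressing lightly on the nut while turning will add friction at heel and nose. I'll do that, then re-square the clamp by its heel before the last tightening.

>>> drive_tool(commands=[[0,0,0.1,0,0,0,0],[0,0,0.1,0,0,0,0],[0,0,0,0,0,0,0]], force=35)

```text
time_s: 32.03
tool_pos: [0.553, 0.003, 0.1723]
tool_rot: [179.8, 0.1, 97.1]
force: [3.2, -2.5, 7.6]
grip_width: 0.0092
```

```bash
python3 -c "
from h import *
to(.5514,.003,.172,-20)
s=env.read_camera('scene')
cv2.imwrite('pics/f5.png',cv2.resize(s['img'][145:245,170:280],None,fx=7,fy=6,interpolation=cv2.INTER_CUBIC))"
```

```text
t 32.03 pos [0.553  0.003  0.1723] rot [1.7976e+02 9.0000e-02 9.7110e+01] q [ 26.  14. -32. 105.   9.  63.  -3.] F [ 3.2 -2.5  7.6] M [-0.73 -0.73  0.06] g 0.0092
shift [ 0.02 -0.16  0.03] turn [  0.24  -0.19 117.11] shift after turn [-0.15  0.05  0.03]
```

View pics/f5.png

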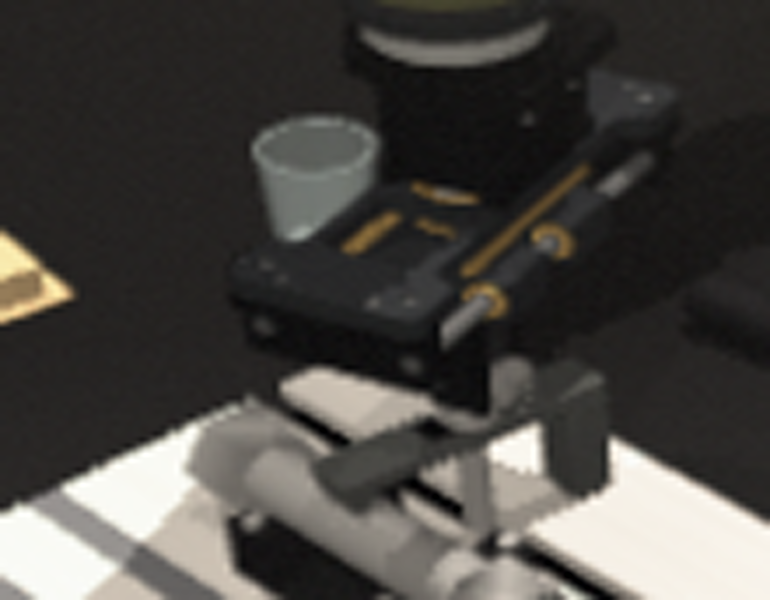

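>>> drive_tool(commands=[[-0.15,0.1,0.03,0,0,0,0],[0,0,0,0,0,4,0],[0,0,0,0,0,6,0],[0,0,0,0,0,6,0],[0,0,0,0,0,6,0],[0,0,0,0,0,6,0],[0,0,0,0,0,6,0],[0,0,0,0,0,4,0],[0,0,0,0,0,0,0]])

```text
time_s: 32.83
tool_pos: [0.555, 0.0019, 0.1726]
tool_rot: [179.7, -0.2, 58.9]
force: [4.1, -1.4, 9.2]
grip_width: 0.0096
```

```bash
python3 -c "
from h import *
to(.5514,.003,.172,-20)
s=env.read_camera('scene')
cv2.imwrite('pics/f6.png',cv2.resize(s['img'][145:245,170:280],None,fx=7,fy=6,interpolation=cv2.INTER_CUBIC))"
```

```text
t 32.83 pos [0.555  0.0019 0.1726] rot [ 1.7966e+02 -1.7000e-01  5.8930e+01] q [ 21.  14. -28. 105.   7.  63. -40.] F [ 4.1 -1.4  9.2] M [-0.47 -0.86  0.01] g 0.0096
shift [-0.09 -0.36  0.06] turn [ 0.17 -0.38 78.93] shift after turn [-0.37  0.02  0.06]
```

View pics/f6.png

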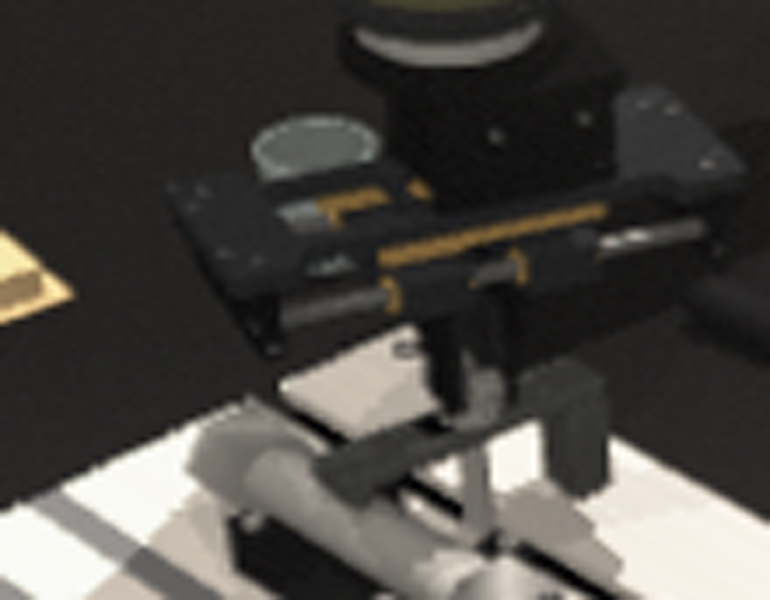

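>>> drive_tool(commands=[[0,0,0,0,0,4,0],[0,0,0,0,0,6,0],[0,0,0,0,0,6,0],[0,0,0,0,0,6,0],[0,0,0,0,0,6,0],[0,0,0,0,0,6,0],[0,0,0,0,0,6,0],[0,0,0,0,0,6,0],[0,0,0,0,0,6,0],[0,0,0,0,0,4,0],[0,0,0,0,0,0,0]])

```text
time_s: 33.8
tool_pos: [0.5567, -0.0001, 0.1727]
tool_rot: [179.8, -0.6, 2.9]
force: [10.3, -5.5, 4.7]
grip_width: 0.0099
```

```bash
python3 -c "
from h import *
to(.5514,.003,.172,-20)
s=env.read_camera('scene')
cv2.imwrite('pics/f7.png',cv2.resize(s['img'][145:245,170:280],None,fx=7,fy=6,interpolation=cv2.INTER_CUBIC))"
```

```text
t 33.8 pos [ 5.567e-01 -1.000e-04  1.727e-01] rot [179.81  -0.63   2.87] q [ 16.  13. -21. 105.   5.  62. -94.] F [10.3 -5.5  4.7] M [-1.23 -2.03  0.07] g 0.0099
shift [-0.52 -0.34  0.07] turn [ 0.06 -0.66 22.86] shift after turn [-0.61 -0.11  0.07]
```

View pics/f7.png

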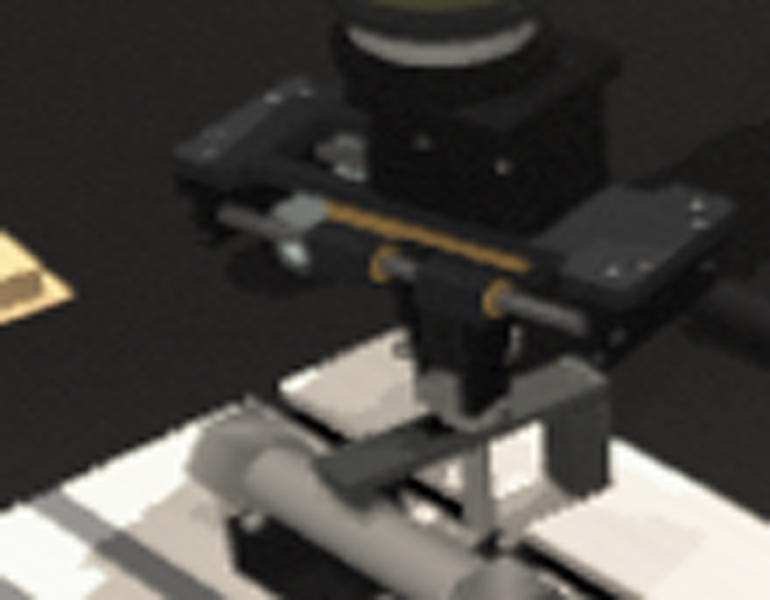

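>>> drive_tool(commands=[[0,0,0,0,0,0,0.5],[0,0,0,0,0,0,0.5],[0,0,0,0,0,0,0.5],[0,0,0,0,0,0,0.5],[0,0,-1,0,0,0,0.5],[0,0,-2,0,0,0,0.5],[0,0,-2,0,0,0,0.5],[0,4,0,0,0,0,0.65],[0,4,0,0,0,0,0.65],[0,4,0,0,0,0,0.65],[0,4,0,0,0,0,0.65],[0,1,0,0,0,0,0.65]])

```text
time_s: 34.85
tool_pos: [0.5601, -0.176, 0.2205]
tool_rot: [179.8, 0.1, 2.5]
force: [-0.3, -0.6, -0.2]
grip_width: 0.0563
```

```bash
python3 -c "
from h import *
to(.5514,.003,.172,-20)
s=env.read_camera('scene');c=env.read_camera('top')
cv2.imwrite('pics/g1.png',cv2.resize(s['img'][165:245,170:280],None,fx=7,fy=7,interpolation=cv2.INTER_CUBIC))
cv2.imwrite('pics/g1t.png',cv2.resize(c['img'][140:220,240:350],None,fx=7,fy=7,interpolation=cv2.INTER_CUBIC))"
```

```text
t 34.85 pos [ 0.5601 -0.176   0.2205] rot [1.7976e+02 5.0000e-02 2.5400e+00] q [ 27.  14. -14.  97.   4.  69. -76.] F [-0.3 -0.6 -0.2] M [-0.06  0.06 -0.05] g 0.0563
shift [ -0.07 -17.95   4.78] turn [2.400e-01 1.000e-02 2.254e+01] shift after turn [ -6.94 -16.53   4.85]
```

View pics/g1.png

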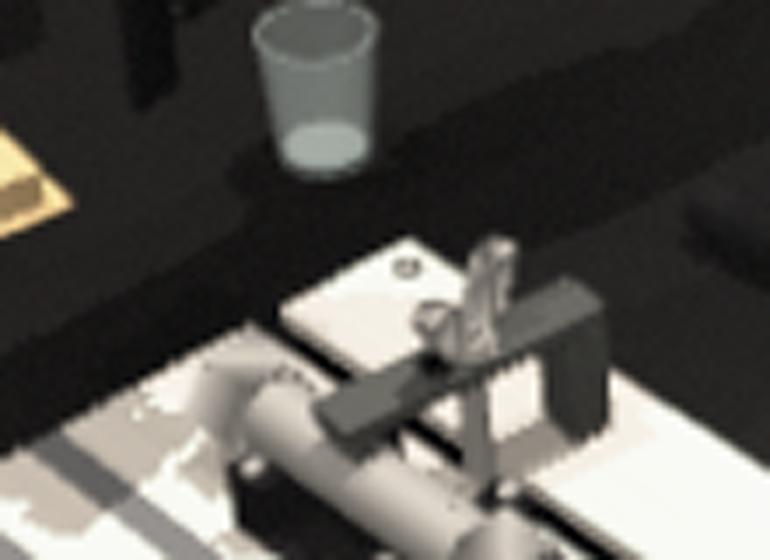

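View pics/g1t.png

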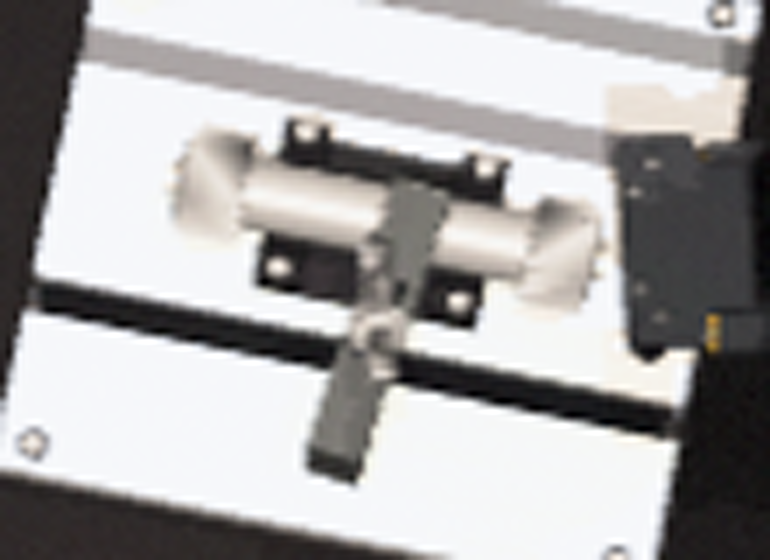

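The clamp has turned about 6° about its heel. Top crop: nose at (418,185), was (390,180); heel unchanged at (335,468). I'll regrip the heel and turn it back about that point.

```bash
python3 -c "
from h import *
c=env.read_camera('top')
g=cv2.cvtColor(c['img'],cv2.COLOR_BGR2GRAY).astype(float)
ys=np.arange(-.035,.03,.0005);M=[]
for xx in np.r_[-.048:-.034:.002]:
    w=S+xx*EX+ys[:,None]*EY;u=proj(c,np.c_[w,np.full(len(w),.092)]);v=mc(g,[u[:,1],u[:,0]],order=1)
    i=np.where((v[1:]-180)*(v[:-1]-180)<0)[0];M.append((xx*1000,ys[i].mean()*1000,len(i),np.ptp(ys[i])*1000))
M=np.array(M);print(M.round(1));
# direct corners
w=ray(c,[[240+335/7,140+455/7],[240+418/7,140+188/7]],.092);d=w[1]-w[0];print(w,np.degrees(np.arctan2(d[1],d[0])))
w=ray(c,[[240+338/7,140+455/7],[240+391/7,140+183/7]],.092);d=w[1]-w[0];print(w,np.degrees(np.arctan2(d[1],d[0])))
to(.5044,.0143,.22,-17.7)"
```

```text
[[-48.   -0.5   2.   24. ]
 [-46.   -1.2   2.   24.5]
 [-44.   -1.7   2.   24.5]
 [-42.   -1.5   2.   24. ]
 [-40.   -1.2   2.   23.5]
 [-38.   -1.5   2.   23. ]
 [-36.   -2.2   2.   23.5]]
[[ 0.50029223  0.012627    0.092     ]
 [ 0.60919931 -0.02098854  0.092     ]] -17.153498858495578
[[ 0.5002948   0.01142553  0.092     ]
 [ 0.611229   -0.01007429  0.092     ]] -10.96834704167221
t 35.0 pos [ 0.5611 -0.1682  0.2202] rot [-1.7994e+02  4.0000e-02  2.9300e+00] q [ 27.  14. -15.  97.   4.  69. -76.] F [-0.2  1.3  0.1] M [0.1  0.02 0.03] g 0.0563
shift [ -4.73 -18.51   0.04] turn [-0.05  0.05 20.63] shift after turn [-10.95 -15.66   0.02]
```

>>> drive_tool(commands=[[0,0,0,0,0,7,0.65],[0,0,0,0,0,7,0.65],[0,0,0,0,0,6.7,0.65],[-1.2,-1.7,0,0,0,0,0.65],[-2,-2.8,0,0,0,0,0.65],[-2,-2.8,0,0,0,0,0.65],[-2,-2.8,0,0,0,0,0.65],[-2,-2.8,0,0,0,0,0.65],[-1.25,-2,0,0,0,0,0.65],[-0.5,-0.76,0,0,0,0,0.65],[0,0,0,0,0,0,0.65],[0,0,0,0,0,0,0.65]])

```text
time_s: 36.0
tool_pos: [0.5045, 0.0153, 0.2204]
tool_rot: [180.0, -0.0, -17.5]
force: [0.5, -0.3, 0.1]
grip_width: 0.0568
```

```bash
python3 -c "
from h import *
to(.5044,.0143,.1395,-17.8)"
```

```text
t 36.0 pos [0.5045 0.0153 0.2204] rot [ 1.7997e+02 -3.0000e-02 -1.7510e+01] q [  15.    5.  -20.  108.    2.   68. -114.] F [ 0.5 -0.3  0.1] M [-0.02 -0.    0.03] g 0.0568
shift [0.01 0.1  8.09] turn [ 0.03 -0.03  0.29] shift after turn [0.02 0.1  8.09]
```

>>> drive_tool(commands=[[0,0.1,1.5,0,0,0.3,0.65],[0,0,2,0,0,0,0.65],[0,0,2,0,0,0,0.65],[0,0,1.5,0,0,0,0.65],[0,0,1,0,0,0,0.65],[0,0,0,0,0,0,0],[0,0,0,0,0,0,0],[0,0,0,0,0,0,0],[0,0,0,0,0,0,0],[0,0,0,0,0,0,0],[0,0,0,0,0,0,0],[0,0,0,0,0,0,0],[0,0,0,0,0,0,0]], force=30)

```text
time_s: 37.08
tool_pos: [0.5049, 0.0143, 0.141]
tool_rot: [-180.0, -0.1, -17.9]
force: [-0.2, 1.9, 4.7]
grip_width: 0.024
```

```bash
python3 -c "
from h import *
to(.5044,.0135,.139,-11.4);s=env.read_camera('scene')
cv2.imwrite('pics/g2.png',cv2.resize(s['img'][165:245,170:280],None,fx=7,fy=7,interpolation=cv2.INTER_CUBIC))"
```

```text
t 37.08 pos [0.5049 0.0143 0.141 ] rot [-1.7996e+02 -1.0000e-01 -1.7910e+01] q [  14.    9.  -20.  113.    4.   58. -116.] F [-0.2  1.9  4.7] M [0.36 0.05 0.06] g 0.024
shift [-0.03  0.09  0.2 ] turn [-0.04 -0.1  -6.51] shift after turn [-0.04  0.09  0.2 ]
```

View pics/g2.png

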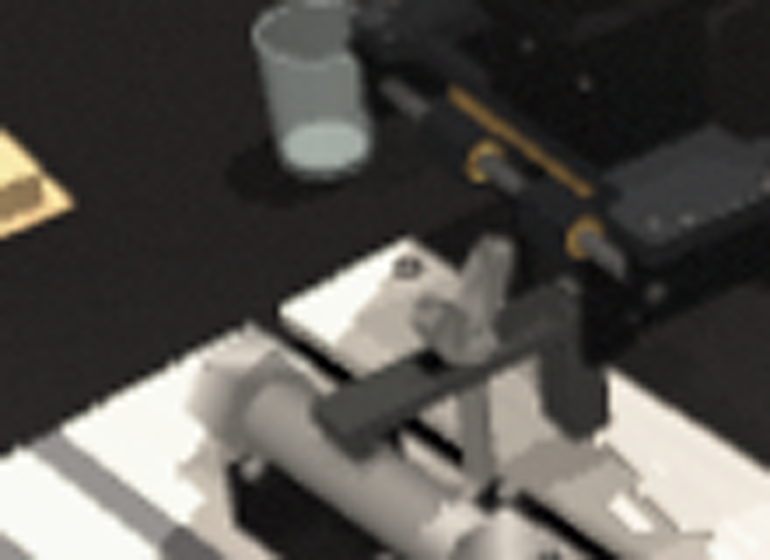

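>>> drive_tool(commands=[[0,0,-0.04,0,0,-2,0],[0,0,0,0,0,-2,0],[0,0.03,0,0,0,-2,0],[0,0.03,0,0,0,-0.6,0],[0,0,0,0,0,0,0],[0,0,0,0,0,0,0]])

```text
time_s: 37.63
tool_pos: [0.5043, 0.0119, 0.141]
tool_rot: [179.9, -0.0, -11.5]
force: [-1.3, -2.5, 6.5]
grip_width: 0.0237
```

```bash
python3 -c "
from h import *
to(.5044,.0135,.139,-11.4);s=env.read_camera('scene')
cv2.imwrite('pics/g3.png',cv2.resize(s['img'][165:245,170:280],None,fx=7,fy=7,interpolation=cv2.INTER_CUBIC))"
```

```text
t 37.63 pos [0.5043 0.0119 0.141 ] rot [ 1.7992e+02 -4.0000e-02 -1.1480e+01] q [  15.   10.  -20.  113.    4.   58. -109.] F [-1.3 -2.5  6.5] M [-0.52  0.29 -0.35] g 0.0237
shift [-0.02 -0.15  0.2 ] turn [ 0.08 -0.04 -0.08] shift after turn [-0.02 -0.15  0.2 ]
```

View pics/g3.png

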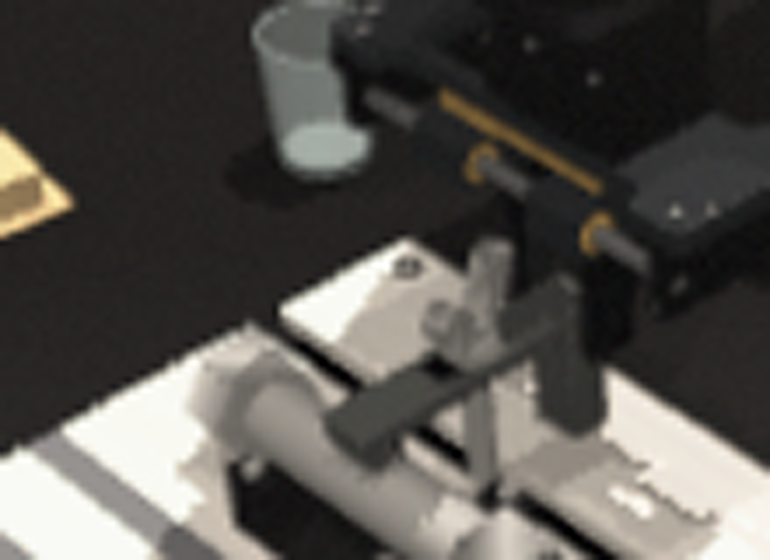

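>>> drive_tool(commands=[[0,-0.15,0,0,0,0,0],[0,0,0,0,0,0,0],[0,0,0,0,0,0,0.55],[0,0,0,0,0,0,0.55],[0,0,0,0,0,0,0.55],[0,0,0,0,0,0,0.55],[0,0,-1,0,0,0,0.55],[0,0,-2.5,0,0,0,0.55],[0,0,-3,0,0,0,0.55],[0,0,-2.5,0,0,0,0.55],[0,3,0,0,0,-6,0.55],[0,3,0,0,0,-6,0.55],[0,3,0,0,0,-6,0.55],[0,3,0,0,0,-6,0.55],[0,0,0,0,0,-6,0.55]])

```text
time_s: 38.93
tool_pos: [0.4993, -0.1115, 0.2313]
tool_rot: [179.8, 0.0, 18.5]
force: [-0.8, -2.0, -0.3]
grip_width: 0.048
```

>>> drive_tool(commands=[[0,0,0,0,0,-7,0.55],[0,0,0,0,0,-7,0.55],[0,0,0,0,0,-7,0.55],[0,0,0,0,0,-7,0.55],[0,0,0,0,0,-7,0.55],[0,0,0,0,0,-7,0.55],[0,0,0,0,0,-7,0.55],[0,0,0,0,0,-7,0.55],[0,0,0,0,0,-7,0.55],[0,0,0,0,0,-7,0.55],[0,0,0,0,0,-7,0.55],[0,0,0,0,0,-7,0.55],[0,0,0,0,0,-7,0.55],[0,0,0,0,0,-7,0.55],[0,0,0,0,0,-7,0.55],[0,0,0,0,0,-7,0.55],[0,0,0,0,0,-7,0.55],[0,0,0,0,0,-7,0.55],[0,0,0,0,0,-7,0.55],[0,0,0,0,0,-7,0.55]])

```text
time_s: 40.6
tool_pos: [0.4996, -0.1042, 0.2312]
tool_rot: [180.0, 0.0, 159.0]
force: [0.6, -0.3, 0.5]
grip_width: 0.0479
```

```bash
python3 -c "
from h import *
to(.5514,.003,.22,189)
s=env.read_camera('scene');c=env.read_camera('top')
cv2.imwrite('pics/g4.png',cv2.resize(s['img'][165:245,170:280],None,fx=7,fy=7,interpolation=cv2.INTER_CUBIC))
cv2.imwrite('pics/g4t.png',cv2.resize(c['img'][140:220,240:350],None,fx=7,fy=7,interpolation=cv2.INTER_CUBIC))"
```

```text
t 40.6 pos [ 0.4996 -0.1042  0.2312] rot [1.7999e+02 2.0000e-02 1.5902e+02] q [ 29.   5. -21. 107.   2.  69.  76.] F [ 0.6 -0.3  0.5] M [ 0.1  -0.18 -0.04] g 0.0479
shift [-1.   11.86  1.12] turn [-0.000e+00  2.000e-02 -2.998e+01] shift after turn [-6.79  9.77  1.12]
```

View pics/g4.png

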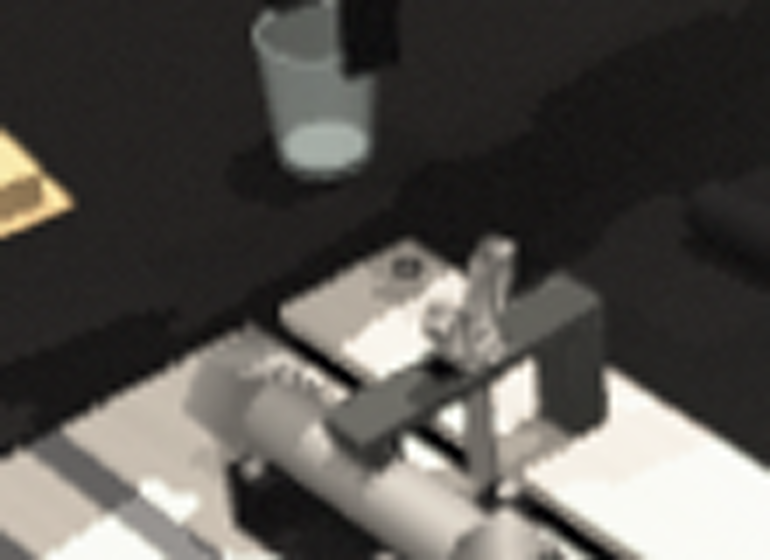

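View pics/g4t.png

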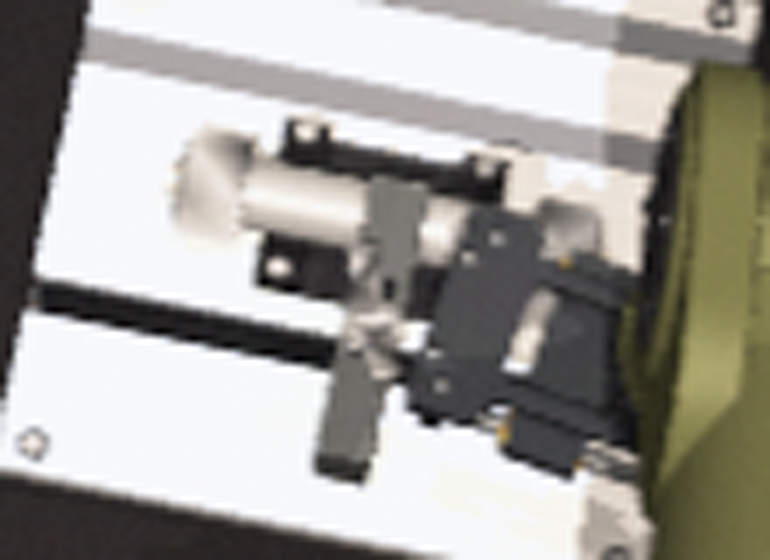

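>>> drive_tool(commands=[[0,0,0,0,0,-7,0.55],[0,0,0,0,0,-7,0.55],[0,0,0,0,0,-7,0.55],[0,0,0,0,0,-7,0.55],[0,0,0,0,0,-3,0.55],[0,0,0,0,0,0,0.55],[0,0,0,0,0,0,0.55]])

```text
time_s: 41.28
tool_pos: [0.4996, -0.1043, 0.2308]
tool_rot: [-180.0, 0.0, -170.6]
force: [0.2, 0.2, -0.5]
grip_width: 0.0478
```

```bash
python3 -c "
from h import *
to(.5533,.003,.22,190)"
```

```text
t 41.28 pos [ 0.4996 -0.1043  0.2308] rot [-1.7999e+02  1.0000e-02 -1.7058e+02] q [ 30.   5. -22. 107.   2.  69. 107.] F [ 0.2  0.2 -0.5] M [ 0.08 -0.09 -0.03] g 0.0478
shift [-7.06  9.71  1.08] turn [-0.01  0.01 -0.58] shift after turn [-7.15  9.64  1.08]
```

>>> drive_tool(commands=[[-1.2,1.7,0,0,0,0,0.55],[-2,2.75,0.3,0,0,0,0.55],[-2,2.75,0.3,0,0,0,0.55],[-1.3,1.8,0.3,0,0,0,0.55],[-0.56,0.7,0.18,0,0,0,0.55],[0,0,0,0,0,0,0.55],[0,0,0,0,0,0,0.55],[0,0,0,0,0,0,0.55]])

```text
time_s: 41.95
tool_pos: [0.5525, 0.001, 0.2197]
tool_rot: [-179.9, -0.0, -170.5]
force: [0.5, -0.6, -0.3]
grip_width: 0.0479
```

```bash
python3 -c "
from h import *
to(.5533,.003,.172,190)
s=env.read_camera('scene')
cv2.imwrite('pics/g5.png',cv2.resize(s['img'][145:245,170:280],None,fx=7,fy=6,interpolation=cv2.INTER_CUBIC))"
```

```text
t 41.95 pos [0.5525 0.001  0.2197] rot [-1.7993e+02 -5.0000e-02 -1.7054e+02] q [ 22.  11. -27. 102.   6.  68.  92.] F [ 0.5 -0.6 -0.3] M [ 0.07 -0.08  0.02] g 0.0479
shift [-0.12  0.19  4.77] turn [-0.07 -0.05 -0.54] shift after turn [-0.11  0.19  4.77]
```

View pics/g5.png

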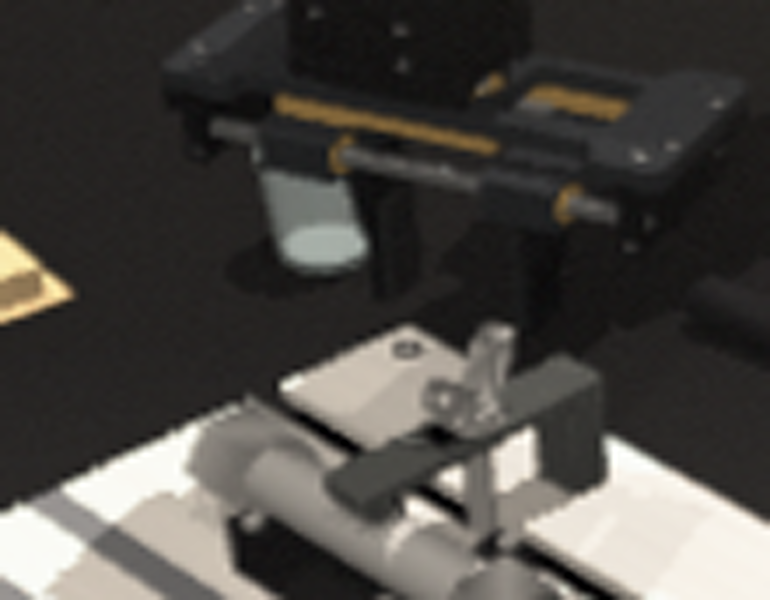

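>>> drive_tool(commands=[[-0.08,0.1,1,0,0,-0.4,0.55],[0,0,1.2,0,0,0,0.55],[0,0,1.0,0,0,0,0.55],[0,0,0.8,0,0,0,0.55],[0,0,0.5,0,0,0,0.55],[0,0,0.25,0,0,0,0.55],[0,0,0,0,0,0,0.55],[0,0,0,0,0,0,0],[0,0,0,0,0,0,0],[0,0,0,0,0,0,0],[0,0,0,0,0,0,0],[0,0,0,0,0,0,0],[0,0,0,0,0,0,0],[0,0,0,0,0,0,0],[0,0,0,0,0,0,0],[0,0,0,0,0,0,0]], force=25)

```text
time_s: 43.33
tool_pos: [0.554, 0.0029, 0.1726]
tool_rot: [-179.9, 0.1, -170.0]
force: [2.4, -3.7, 0.8]
grip_width: 0.0094
```

```bash
python3 -c "
from h import *
to(.5533,.003,.172,120)
s=env.read_camera('scene')
cv2.imwrite('pics/g6.png',cv2.resize(s['img'][145:245,170:280],None,fx=7,fy=6,interpolation=cv2.INTER_CUBIC))"
```

```text
t 43.33 pos [0.554  0.0029 0.1726] rot [-1.799e+02  6.000e-02 -1.700e+02] q [ 21.  14. -27. 104.   7.  63.  91.] F [ 2.4 -3.7  0.8] M [-0.76 -0.53  0.02] g 0.0094
shift [0.07 0.02 0.06] turn [-5.0e-02  1.1e-01  7.0e+01] shift after turn [ 0.04 -0.06  0.06]
```

View pics/g6.png

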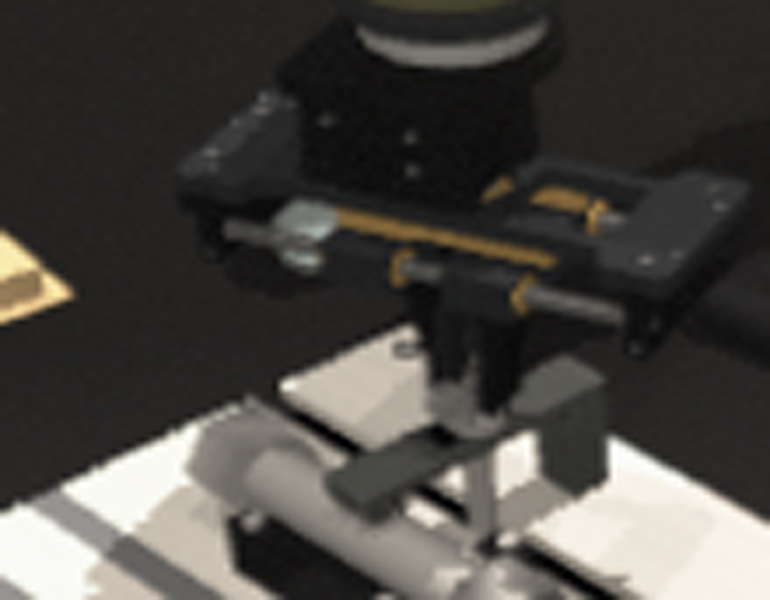

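>>> drive_tool(commands=[[-0.05,-0.12,0.1,0,0,0,0],[0,0,0.05,0,0,0,0],[0,0,0,0,0,4,0],[0,0,0,0,0,5,0],[0,0,0,0,0,5,0],[0,0,0,0,0,5,0],[0,0,0,0,0,4,0],[0,0,0,0,0,0,0]])

```text
time_s: 44.05
tool_pos: [0.5542, 0.0028, 0.1722]
tool_rot: [-179.9, 0.0, 166.9]
force: [-2.9, -3.3, 9.5]
grip_width: 0.0095
```

```bash
python3 -c "
from h import *
to(.5533,.003,.172,120)
s=env.read_camera('scene')
cv2.imwrite('pics/g7.png',cv2.resize(s['img'][145:245,170:280],None,fx=7,fy=6,interpolation=cv2.INTER_CUBIC))"
```

```text
t 44.05 pos [0.5542 0.0028 0.1722] rot [-1.7994e+02  2.0000e-02  1.6688e+02] q [ 19.  14. -24. 104.   6.  63.  69.] F [-2.9 -3.3  9.5] M [-0.75  0.4   0.02] g 0.0095
shift [ 0.09 -0.01  0.02] turn [-5.000e-02  4.000e-02  4.688e+01] shift after turn [ 0.06 -0.07  0.02]
```

View pics/g7.png

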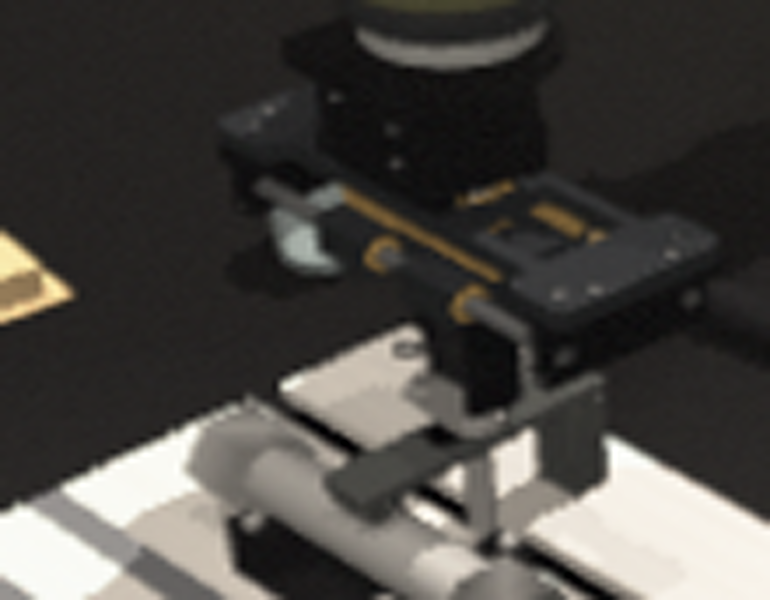

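>>> drive_tool(commands=[[0,0,0,0,0,4,0],[0,0,0,0,0,5,0],[0,0,0,0,0,5,0],[0,0,0,0,0,4,0],[0,0,0,0,0,0,0]])

```text
time_s: 44.52
tool_pos: [0.5544, 0.0029, 0.1722]
tool_rot: [-180.0, 0.1, 148.9]
force: [-2.3, -3.7, 8.3]
grip_width: 0.0097
```

```bash
python3 -c "
from h import *
to(.5533,.003,.172,120)"
```

```text
t 44.52 pos [0.5544 0.0029 0.1722] rot [-1.7997e+02  5.0000e-02  1.4888e+02] q [ 17.  13. -22. 105.   6.  63.  51.] F [-2.3 -3.7  8.3] M [-0.78  0.3  -0.  ] g 0.0097
shift [ 0.1  -0.05  0.02] turn [-2.000e-02  6.000e-02  2.888e+01] shift after turn [ 0.07 -0.09  0.02]
```

>>> drive_tool(commands=[[0,0,0,0,0,4,0],[0,0,0,0,0,5,0],[0,0,0,0,0,4,0],[0,0,0,0,0,0,0]])

```text
time_s: 44.85
tool_pos: [0.5545, 0.0029, 0.1721]
tool_rot: [-180.0, 0.1, 135.9]
force: [-1.1, -3.5, 8.1]
grip_width: 0.0096
```

```bash
python3 -c "
from h import *
to(.5533,.003,.172,120)
s=env.read_camera('scene')
cv2.imwrite('pics/g8.png',cv2.resize(s['img'][145:245,170:280],None,fx=7,fy=6,interpolation=cv2.INTER_CUBIC))"
```

```text
t 44.85 pos [0.5545 0.0029 0.1721] rot [-1.8000e+02  6.0000e-02  1.3589e+02] q [ 15.  13. -21. 105.   5.  63.  39.] F [-1.1 -3.5  8.1] M [-0.79  0.27 -0.03] g 0.0096
shift [ 0.09 -0.08  0.01] turn [1.000e-02 6.000e-02 1.589e+01] shift after turn [ 0.06 -0.1   0.01]
```

View pics/g8.png

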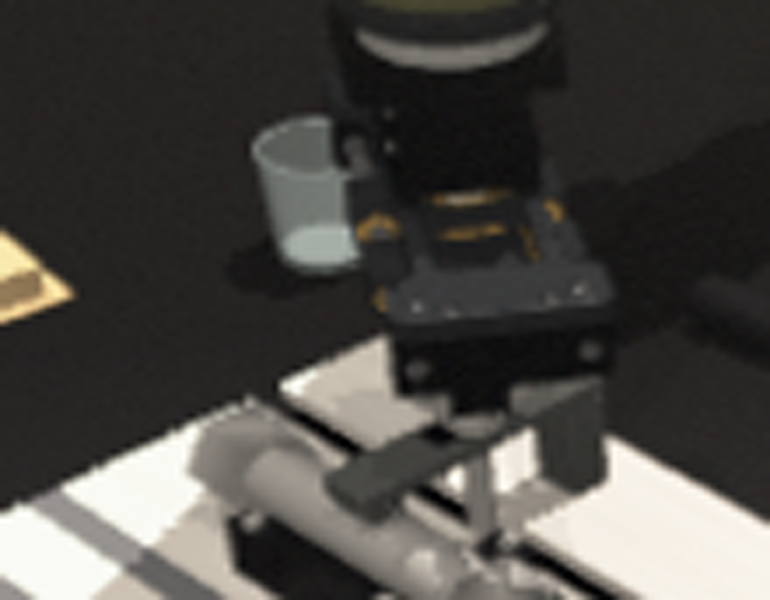

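>>> drive_tool(commands=[[0,0,0,0,0,4,0],[0,0,0,0,0,4,0],[0,0,0,0,0,2,0],[0,0,0,0,0,0,0]])

```text
time_s: 45.23
tool_pos: [0.5546, 0.003, 0.1721]
tool_rot: [180.0, 0.1, 126.0]
force: [-1.0, -1.8, 7.7]
grip_width: 0.0095
```

```bash
python3 -c "
from h import *
to(.5533,.003,.172,120)"
```

```text
t 45.23 pos [0.5546 0.003  0.1721] rot [1.7997e+02 7.0000e-02 1.2598e+02] q [ 14.  13. -20. 105.   5.  63.  29.] F [-1.  -1.8  7.7] M [-0.81  0.1   0.11] g 0.0095
shift [ 0.08 -0.11  0.01] turn [0.04 0.07 5.98] shift after turn [ 0.07 -0.12  0.01]
```

>>> drive_tool(commands=[[0,0,0,0,0,4,0],[0,0,0,0,0,3,0],[0,0,0,0,0,0,0],[0,0,0,0,0,0,0]])

```text
time_s: 45.57
tool_pos: [0.5547, 0.0031, 0.172]
tool_rot: [179.9, 0.1, 119.1]
force: [0.5, -2.6, 6.0]
grip_width: 0.0093
```

```bash
python3 -c "
from h import *
to(.5533,.003,.172,120)
s=env.read_camera('scene')
cv2.imwrite('pics/g9.png',cv2.resize(s['img'][145:245,170:280],None,fx=7,fy=6,interpolation=cv2.INTER_CUBIC))"
```

```text
t 45.57 pos [0.5547 0.0031 0.172 ] rot [1.7995e+02 7.0000e-02 1.1906e+02] q [ 14.  13. -19. 105.   5.  63.  22.] F [ 0.5 -2.6  6. ] M [-0.86  0.02 -0.  ] g 0.0093
shift [ 0.07 -0.13  0.  ] turn [ 0.05  0.07 -0.94] shift after turn [ 0.07 -0.13  0.  ]
```

View pics/g9.png

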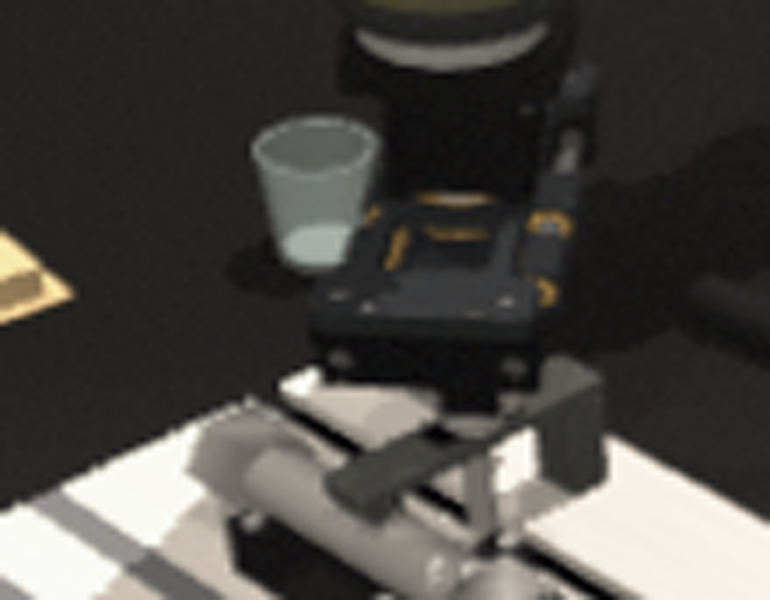

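```bash
python3 -c "
from h import *
for i in range(6):
    env.read_camera('top');o=env.get_obs();print(o['wrist_torque'].round(3),o['effort'][6].round(3),o['force'].round(1))"
```

```text
[-0.844  0.016  0.013] -0.038 [-0.9 -3.1  7.3]
[-0.797  0.08   0.043] -0.037 [-0.5 -3.2  7. ]
[-0.808  0.011  0.047] -0.036 [-0.6 -1.9  6.5]
[-0.824  0.078  0.003] -0.037 [-0.6 -2.5  6.9]
[-0.763  0.041  0.019] -0.037 [ 0.3 -2.8  7.3]
[-0.814  0.03   0.048] -0.037 [-0.3 -2.1  8.1]
```

>>> drive_tool(commands=[[0,0,0,0,0,2.5,0],[0,0,0,0,0,2.5,0]])

```text
time_s: 46.08
tool_pos: [0.5548, 0.0031, 0.172]
tool_rot: [179.9, 0.1, 114.0]
force: [-0.7, -1.6, 6.6]
grip_width: 0.0095
```

```bash
python3 -c "
from h import *
for i in range(4):
    o=env.get_obs();print(o['tool_rot'][2].round(2),o['wrist_torque'].round(3),o['effort'][6].round(3),o['force'].round(1));env.read_camera('top')"
```

```text
113.96 [-0.759 -0.068  0.152] 0.456 [-0.7 -1.6  6.6]
113.83 [-0.823  0.027  0.127] -0.172 [ 0.  -2.   6.6]
114.01 [-0.79  -0.026  0.098] -0.366 [-0.8 -2.9  6.1]
114.06 [-0.807  0.01   0.068] -0.135 [ 0.  -1.6  6.5]
```

>>> drive_tool(commands=[[0,0,0,0,0,2,0],[0,0,0,0,0,2,0],[0,0,0,0,0,2,0]])

```text
time_s: 46.53
tool_pos: [0.5549, 0.0031, 0.172]
tool_rot: [179.9, 0.1, 108.0]
force: [0.5, -3.1, 5.9]
grip_width: 0.0095
```

```bash
python3 -c "
from h import *
for i in range(4):
    o=env.get_obs();print(o['tool_rot'][2].round(2),o['wrist_torque'].round(3),o['effort'][6].round(3),o['force'].round(1),o['tool_pos'].round(4));env.read_camera('top')"
```

```text
107.98 [-0.796 -0.115  0.069] 0.302 [ 0.5 -3.1  5.9] [0.5549 0.0031 0.172 ]
107.88 [-0.801 -0.13   0.11 ] -0.173 [ 0.5 -1.8  6.2] [0.555  0.0032 0.172 ]
108.03 [-0.793 -0.122  0.082] -0.323 [-0.3 -2.7  6.6] [0.5549 0.0031 0.172 ]
108.07 [-0.776 -0.02   0.092] -0.137 [-0.1 -2.   5.8] [0.5549 0.0032 0.172 ]
```

>>> drive_tool(commands=[[0,0,0,0,0,2.5,0],[0,0,0,0,0,2.5,0],[0,0,0,0,0,0,0]])

```text
time_s: 46.98
tool_pos: [0.555, 0.0032, 0.172]
tool_rot: [179.9, 0.0, 103.0]
force: [0.7, -2.6, 5.4]
grip_width: 0.0098
```

```bash
python3 -c "
from h import *
for i in range(4):
    o=env.get_obs();print(o['tool_rot'][2].round(2),o['wrist_torque'].round(3),o['effort'][6].round(3),o['force'].round(1),o['tool_pos'].round(4));s=env.read_camera('scene')
cv2.imwrite('pics/h0.png',cv2.resize(s['img'][145:245,170:280],None,fx=7,fy=6,interpolation=cv2.INTER_CUBIC))"
```

```text
102.97 [-0.81  -0.155  0.104] -0.483 [ 0.7 -2.6  5.4] [0.555  0.0032 0.172 ]
103.06 [-0.814 -0.187  0.102] -0.197 [ 0.6 -2.1  5.9] [0.555  0.0031 0.172 ]
103.07 [-0.777 -0.115  0.066] -0.094 [ 1.1 -1.6  5.9] [0.555  0.0031 0.172 ]
103.07 [-0.84  -0.145 -0.004] -0.072 [ 0.1 -2.3  6. ] [0.555  0.0031 0.172 ]
```

View pics/h0.png

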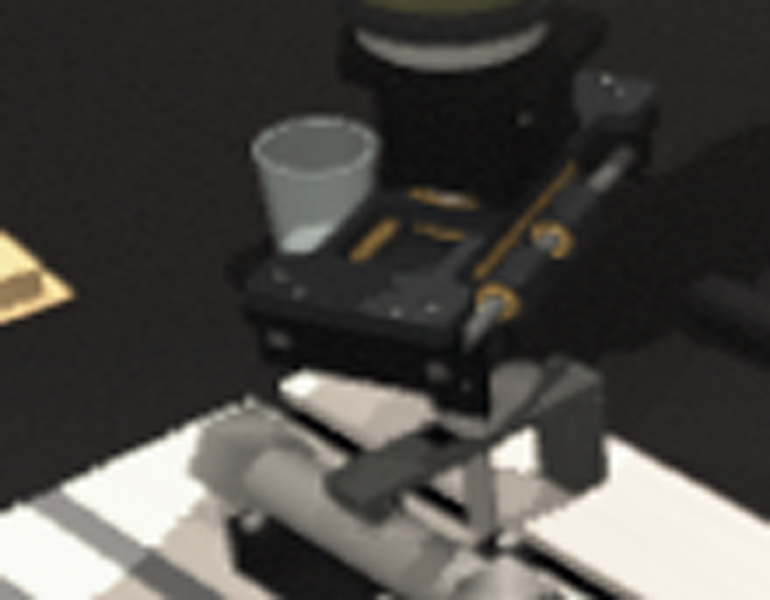

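>>> drive_tool(commands=[[0,0,-0.1,0,0,0,0],[0,0,0,0,0,0,0.5],[0,0,0,0,0,0,0.5],[0,0,0,0,0,0,0.5],[0,0,0,0,0,0,0.5],[0,0,-1,0,0,0,0.5],[0,0,-2,0,0,0,0.5],[0,0,-2.5,0,0,0,0.5],[0,0,-3,0,0,0,0.5],[-3,0,-1,0,0,0,0.5],[-3.5,0,0,0,0,0,0.5],[-3.5,0,0,0,0,0,0.5],[-3.5,0,0,0,0,0,0.5],[-3.5,0,0,0,0,0,0.5],[-3,0,0,0,0,0,0.5],[0,0,0,0,0,0,0.5]])

```text
time_s: 48.52
tool_pos: [0.5987, -0.2005, 0.2668]
tool_rot: [-179.9, 0.2, 102.5]
force: [-0.8, -1.9, -0.9]
grip_width: 0.0436
```

```bash
python3 -c "
from h import *
to(.5533,.003,.172,120)
s=env.read_camera('scene');c=env.read_camera('top')
cv2.imwrite('pics/h1.png',cv2.resize(s['img'][165:245,170:280],None,fx=7,fy=7,interpolation=cv2.INTER_CUBIC))
cv2.imwrite('pics/h1t.png',cv2.resize(c['img'][140:220,240:350],None,fx=7,fy=7,interpolation=cv2.INTER_CUBIC))"
```

```text
t 48.52 pos [ 0.5987 -0.2005  0.2668] rot [-179.92    0.25  102.48] q [24. 17. -9. 88.  3. 75. 26.] F [-0.8 -1.9 -0.9] M [-0.13 -0.05  0.03] g 0.0436
shift [ 2.089e+01 -2.000e-02  9.390e+00] turn [ -0.11   0.24 -17.52] shift after turn [19.89  6.25  9.48]
```

View pics/h1.png

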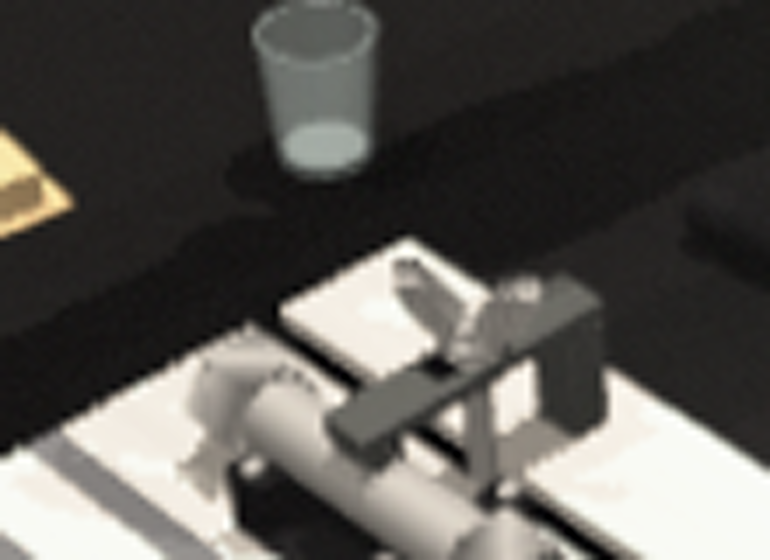

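View pics/h1t.png

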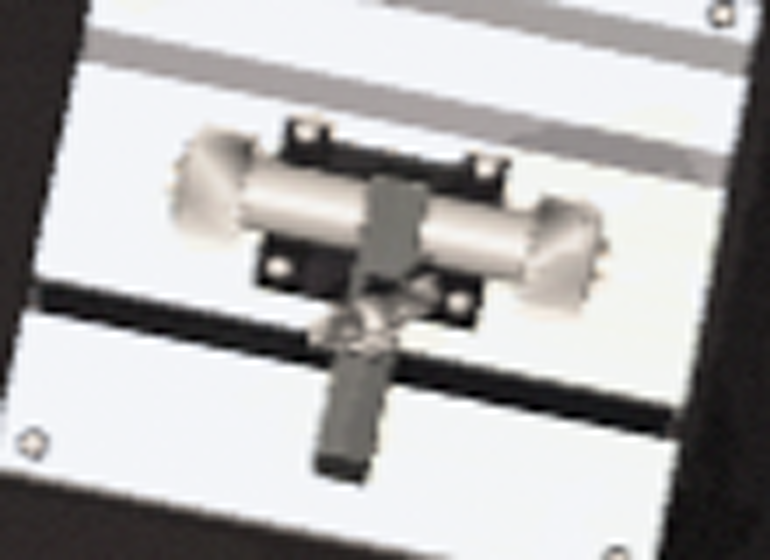

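```bash
python3 -c "
from h import *
s=env.read_camera('scene');c=env.read_camera('top')
a=cv2.resize(s['img'][193:225,222:252],None,fx=13,fy=13,interpolation=cv2.INTER_CUBIC);b=cv2.resize(c['img'][168:200,280:306],None,fx=13,fy=13,interpolation=cv2.INTER_CUBIC)
cv2.imwrite('pics/h2.png',np.hstack([a,b]))
def P(k):return k['mtx']@np.linalg.inv(k['pose'])[:3]
def tri(a,b):
    X=cv2.triangulatePoints(P(c),P(s),np.array(a,float).reshape(2,1),np.array(b,float).reshape(2,1));return (X[:3]/X[3]).ravel()
A=tri([301.7,180.7],[228.3,203.3]);B=tri([286,187.4],[245,206.1]);print(A,B,np.linalg.norm(A-B),np.degrees(np.arctan2(*(A-B)[1::-1])),(A+B)/2)
# beaker/jar/spare bar crops
cv2.imwrite('pics/h3.png',c['img'])"
```

```text
[ 0.56304923 -0.02307727  0.11962123] [0.54562652 0.01884588 0.11695655] 0.04547748686182735 -67.43287256148392 [ 0.55433787 -0.0021157   0.11828889]
```

View pics/h2.png

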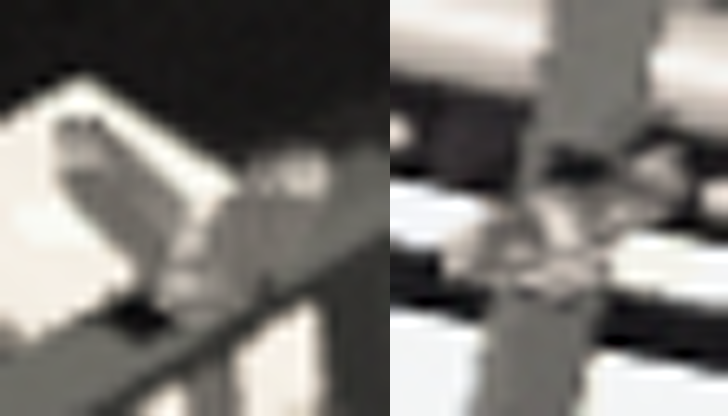

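View pics/h3.png

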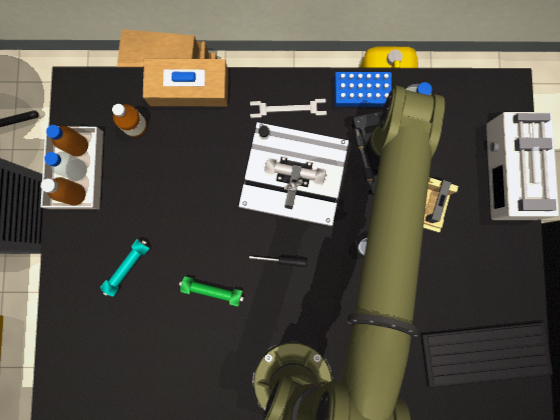

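>>> drive_tool(commands=[[0,0,0,0,0,0,0.5],[0,0,0,0,0,0,0.5],[0,0,0,0,0,0,0.5],[0,0,0,0,0,0,0.5],[0,0,0,0,0,0,0.5],[0,0,0,0,0,0,0.5],[0,0,0,0,0,0,0.5],[0,0,0,0,0,0,0.5],[0,0,0,0,0,0,0.5],[0,0,0,0,0,0,0.5]])

```text
time_s: 49.55
tool_pos: [0.5994, -0.1918, 0.2667]
tool_rot: [-180.0, 0.0, 103.0]
force: [1.1, -0.2, 0.0]
grip_width: 0.0434
```

```bash
python3 -c "
from h import *
s=env.read_camera('scene');c=env.read_camera('top')
a=cv2.resize(s['img'][193:225,222:252],None,fx=13,fy=13,interpolation=cv2.INTER_CUBIC);b=cv2.resize(c['img'][168:200,280:306],None,fx=13,fy=13,interpolation=cv2.INTER_CUBIC)
n=np.hstack([a,b]);cv2.imwrite('pics/h4.png',n)
o=cv2.imread('pics/h2.png');d=cv2.absdiff(o,n);print(d.mean(),d.max())
# ear side-edge angle: expected tip projections for candidate yaws about ear centre
for y in(-65,-70,-77,-85):
    e=np.r_[np.cos(np.radians(y)),np.sin(np.radians(y))]*.0225
    X=np.array([np.r_[np.array([.5543,-.0021])+e,.119],np.r_[np.array([.5543,-.0021])-e,.119]]);print(y,proj(c,X).round(1).tolist(),proj(s,X).round(1).tolist())
print(env.get_obs()['time_s'])"
```

```text
0.9864695600873485 23
-65 [[300.8, 180.9], [286.0, 187.7]] [[227.5, 203.6], [244.8, 205.2]]
-70 [[301.1, 181.6], [285.7, 187.1]] [[227.7, 203.2], [244.6, 205.7]]
-77 [[301.4, 182.5], [285.5, 186.1]] [[228.1, 202.6], [244.2, 206.3]]
-85 [[301.5, 183.6], [285.3, 185.0]] [[228.7, 201.9], [243.6, 207.0]]
49.65
```

```bash
python3 -c "
from h import *
print(env.sign_off())"
```

```text
the job is handed in; nothing more can be done
None
```

I handed the job in at 49.7 s, with the column clamped in the cradle and the gripper clear of everything.

**What I did:** I laid the stainless column in the V-cradle and carried the clamp by its heel. Its T-head dropped into the open slot, and I turned the clamp square with its nose on the column. I then tightened the wing nut in two grips.

**A fault on the way:** on the first turning, the nut dragged the clamp about 6° clockwise. I regripped the heel, squared the clamp again, and pressed lightly on the nut for the rest. It did not move after that.

**Last checks:**
- **Column and clamp:** the column is seated and the clamp stands square across the slot. The nose is within about 2 mm of the column's middle. Nothing moved in the last second or so of pictures.
- **Jar, beaker and spare bar:** the jar and beaker looked undisturbed. The arm partly hid the rack in the last top picture; what showed of the spare bar looked in place.

**What disagreed or stayed uncertain:**
- **Nut angle:** the gripper's own turn gives about 4.3 rad, while the ears in the pictures give about 4.1 rad. The cause may be some give in the grip or measuring error. Both figures are far below crushing, and the firm range is 3.8 to 4.2 rad.
- **Torque:** it rose to about 0.1 N m at the end, but the sensor noise was about ±0.05 N m. I did not test the hold by pulling on the column.

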